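# Fit code wheels and covers to three rotary encoders

### The arm

A 6-joint arm with a two-finger parallel gripper is mounted at the origin on the work surface. World frame = base frame: x ahead of the robot, y to its left, z up, the work surface at z = 0. Lengths are in m, angles in rad, forces in N, time in s.
With the tool pointing down it reaches from about 0.225 to 0.875 m from the base axis. Payload 3.4 kg.
Tool frame: the origin (TCP) lies at the very end of the fingers, on their centre line; the grasp point (between the pads) lies 19 mm behind it (manip.tcp_to_grasp is the distance from the TCP to the grasp point, in m); z points along the fingers, y is the line along which they close (so a half turn about z gives the same grasp; the last joint's range is limited). The gripper opens to 85 mm and grips with 20 to 120 N. Pads are 22 mm wide; open, the fingers measure 114 mm over their backs; the gripper's body (76 mm by 85 mm) begins 54 mm behind the grasp point. The pads swing forward as they close: fully open they stand 13 mm farther back than shut.
Start: joints at [1.201, 0.276, 1.505, -0, 1.361, -0.121], TCP at [0.142, 0.557, 0.231] pointing down, gripper open.
Joint ranges: [-2.89, 2.89], [-0.75, 2.08], [0.22, 2.7], [-1.18, 4.32], [0.11, 2.71], [-2.7, 2.7]. Speed limits (rad/s): [2.57, 2.57, 3.14, 3.14, 3.14, 3.14].

### API

Orientations are given as a unit quaternion [w, x, y, z].
In Python, from rig import status, get_image, job, manip gives the robot as it stands.
- The arm moves only by the tool apply_moves, never from a script. Its arguments are lists of equal length, an entry for each row: "xyz": the shift along the tool's x, y, z each as a share of 0.3 m, from -1 to 1, a list of three; "rot": the turn, a rotation vector about the tool's x, y, z each as a share of 60 degrees, from -1 to 1, a list of three; "hand": the opening, from -1 (shut) to 1 (fully open). A call has 1 to 8 rows; each row shifts and turns the commanded pose from where the row before left it, along the tool's axes as they then stand; what a row does not reach is not made up. A row lasts 1/8 s, in which the tool goes at most 62.5 mm and 10.7 degrees, less where a joint would pass 70% of its speed; a pose out of reach is approached as far as the arm can. A call with a number of a shift or a turn outside -1 to 1 is refused whole. A call with a gripper value outside its range is refused whole. The fingers move at their own pace and stop on an object; "force" is the grip in N (left out, the last holds). Time passes only in rows, so rows that do not move let the fingers close. It gives the time, the measured TCP pose, the force, the opening and the grip force at its end, in the units of the state.
- status.get_state(): the state, without advancing time (a new reading comes with each control period).
- get_image(name): name is "scene" or "top"; returns a dict with "pixels" (420x560x3 uint8, red, green, blue), "fovy" (degrees; the focal length in pixels is half the picture's height over the tangent of half this angle, whatever the lens; pixels are square), "cx", "cy" (the principal point, pixels), "origin" and "orientation" of the camera in the world. Camera axes: x right, y down, z forward; pixel columns grow to the right and rows downward; lengths in m; the calibration is good to about 2 mm. A picture is of the moment at which its call begins. There is no depth.
- job.sign_off(): hands the job in; it is judged then, once.
The state is a dict: "clock": time; "qpos": joint angles; "qd": joint speeds; "effort": joint torques, N m; "position": TCP position; "ee_rot": TCP orientation; "contact_force": force on the tool from outside, world axes, zero at the start; "moment": the same for the moment, N m; "width": finger opening in m; "gripper_force": force on a finger pad.
Only numpy, scipy, OpenCV 4.12 (cv2) and the standard library are available. Lean on these libraries where they do the work, as an engineer would, in place of code of your own. Each camera call takes 0.05 s, during which the arm holds its last target. There are 200 camera calls.

### The job

Finish the three encoders standing in the blue nests: take off any yellow dust cap that is still on and put it in the grey bin, set a code wheel on every bare brass hub, collar up and centred so that its edge is flush with the hub's all round, then close every encoder with a cover, seated fully down and level on its flange. Leave the tools and other things on the bench where they are.

Things in the scene. Friction and masses are not known exactly. Their poses are not given: they have to be found in the camera images.
- encoder_1: open rotary encoder in a fixed blue nest, coaxial with its z (up); origin: centre of the nest's underside. Nest dia. 84 mm, up to z = 14; aluminium flange dia. 60, z 14 to 26 (the cover's rim rests on its top); dark spigot dia. 49, z 26 to 31; brass hub dia. 40, z 31 to 37 (the wheel rests on its flat top, same diameter; nothing locates it). Some carry a dust cap
- encoder_2: open rotary encoder in a fixed blue nest, coaxial with its z (up); origin: centre of the nest's underside. Nest dia. 84 mm, up to z = 14; aluminium flange dia. 60, z 14 to 26 (the cover's rim rests on its top); dark spigot dia. 49, z 26 to 31; brass hub dia. 40, z 31 to 37 (the wheel rests on its flat top, same diameter; nothing locates it). Some carry a dust cap
- encoder_3: open rotary encoder in a fixed blue nest, coaxial with its z (up); origin: centre of the nest's underside. Nest dia. 84 mm, up to z = 14; aluminium flange dia. 60, z 14 to 26 (the cover's rim rests on its top); dark spigot dia. 49, z 26 to 31; brass hub dia. 40, z 31 to 37 (the wheel rests on its flat top, same diameter; nothing locates it). Some carry a dust cap
- wheel_1: code wheel, 50 g: steel disc with black marks, dia. 40 mm, 4 mm thick, with an aluminium collar on top, dia. 16, 15 mm high (z 4 to 19), to grip it by; origin: centre of the disc's underside, z up. Starts on the blue pad, collar up. The three are alike: any wheel fits any encoder
- wheel_2: code wheel, 50 g: steel disc with black marks, dia. 40 mm, 4 mm thick, with an aluminium collar on top, dia. 16, 15 mm high (z 4 to 19), to grip it by; origin: centre of the disc's underside, z up. Starts on the blue pad, collar up. The three are alike: any wheel fits any encoder
- wheel_3: code wheel, 50 g: steel disc with black marks, dia. 40 mm, 4 mm thick, with an aluminium collar on top, dia. 16, 15 mm high (z 4 to 19), to grip it by; origin: centre of the disc's underside, z up. Starts on the blue pad, collar up. The three are alike: any wheel fits any encoder
- cover_1: encoder cover, 90 g: dark round cap open below, outside dia. 60 mm, inside about 52, 38 mm high (34 inside), with a steel connector stub on top, dia. 18, 18 mm high (z 38 to 56), to grip it by; origin: centre of its open rim, z up. It clears the spigot by about 1.7 mm all round. Starts on the grey pad, rim down. The three are alike: any cover fits any encoder
- cover_2: encoder cover, 90 g: dark round cap open below, outside dia. 60 mm, inside about 52, 38 mm high (34 inside), with a steel connector stub on top, dia. 18, 18 mm high (z 38 to 56), to grip it by; origin: centre of its open rim, z up. It clears the spigot by about 1.7 mm all round. Starts on the grey pad, rim down. The three are alike: any cover fits any encoder
- cover_3: encoder cover, 90 g: dark round cap open below, outside dia. 60 mm, inside about 52, 38 mm high (34 inside), with a steel connector stub on top, dia. 18, 18 mm high (z 38 to 56), to grip it by; origin: centre of its open rim, z up. It clears the spigot by about 1.7 mm all round. Starts on the grey pad, rim down. The three are alike: any cover fits any encoder
- dustcap_1: yellow plastic dust cap, 20 g: open below, dia. 48 mm, 18 mm high, with an upright grip rib on top, 30 mm long along the cap's x, 9 mm thick along its y, 16 mm high (z 18 to 34); origin: centre of its open rim, z up. Sits loosely over an encoder's hub, its rim at the encoder's z = 31. One to three encoders carry one; an absent cap reads None
- dustcap_2: yellow plastic dust cap, 20 g: open below, dia. 48 mm, 18 mm high, with an upright grip rib on top, 30 mm long along the cap's x, 9 mm thick along its y, 16 mm high (z 18 to 34); origin: centre of its open rim, z up. Sits loosely over an encoder's hub, its rim at the encoder's z = 31. One to three encoders carry one; an absent cap reads None
- dustcap_3: yellow plastic dust cap, 20 g: open below, dia. 48 mm, 18 mm high, with an upright grip rib on top, 30 mm long along the cap's x, 9 mm thick along its y, 16 mm high (z 18 to 34); origin: centre of its open rim, z up. Sits loosely over an encoder's hub, its rim at the encoder's z = 31. One to three encoders carry one; an absent cap reads None
- bin: fixed open grey plastic bin for dust caps, outside 140 mm (x) by 200 mm (y) by 45 mm high, walls and floor 4 mm; origin at the centre of its underside. The three dust caps fit on its floor side by side along its y
- wheel_pad: fixed blue pad 150 x 150 x 6 mm on which the code wheels lie; origin at the centre of its underside
- cover_pad: fixed grey pad 150 x 150 x 6 mm on which the covers stand; origin at the centre of its underside
- caliper: digital caliper, steel beam 225 mm long with a black 62 x 30 mm reading head, lying flat behind the encoders (farther from the robot); origin on the table under its middle, beam along its y
- tweezers: steel tweezers, 145 mm long, 6 mm high, lying flat along their x, on the bench between the bin and the left-hand pad; origin under their middle
- screwdriver: screwdriver with a red handle, 150 mm long, lying along its x, origin near its middle, on the bench between the bin and the right-hand pad
- alcohol: white plastic alcohol bottle with blue cap and label, 52 mm wide, 130 mm high, standing at the far left; origin at the centre of its underside
- loupe: silver round eye loupe, 38 mm wide, 40 mm high, standing at the far right; origin at the centre of its underside
- tape: yellow roll of tape lying flat, 72 mm across, 18 mm high, behind the encoders on the left; origin at the centre of its underside
Mind the look-alikes: they are no part of the job. What is shaped like the encoder_3 but white is not meant.

How it is judged:
By the outcome, as a careful person would: the job done as asked, in the order asked, and still so for the second after the job is handed in, with the robot touching nothing.
Of dustcap_1, dustcap_2, dustcap_3 only 1 to 3 are there at a start; the rules pass over those that are not, and their reading is None.
At some moment in a run one of cover_1, cover_2, cover_3 may be knocked a few centimetres aside while the robot is not near it.
Once in a run the grip may slacken for a moment while it holds something.
It also fails if it takes over 208 s, if anything falls off the work surface, if the arm or the gripper's body presses on something with over 40 N, if the wrist force passes 120 N, or if a joint passes its speed limit or range.

## Working session

There is one attempt and no reset: what is moved stays moved. The work goes in short steps, Python scripts to look and compute and a tool call to move; the robot and the scene stay as the last step left them, time stands still between calls to the robot, and variables do not carry over. Pictures are saved under pics/ and viewed, at most 14 in all, crops included, and the job is handed in when it is done.

Besides the shell and the picture viewer there is one more tool, called after "Emit:" as name(argument=value, ...) on one line, values as JSON. apply_moves: Moves the arm, as the interface text tells. Its arguments: {"type":"object","properties":{"xyz":{"type":"array","items":{"type":"array","items":{"type":"number","minimum":-1,"maximum":1}}},"rot":{"type":"array","items":{"type":"array","items":{"type":"number","minimum":-1,"maximum":1}}},"hand":{"type":"array","items":{"type":"number"}},"force":{"type":"number"}},"required":["xyz","rot","hand"]}

```bash
ls; mkdir -p pics; python3 - <<'E'
from rig import status,get_image,job,manip
import cv2
print(status.get_state(), manip.tcp_to_grasp)
for n in("scene","top"):
    d=get_image(n); cv2.imwrite(f"pics/{n}0.png",d["pixels"][:,:,::-1]); print({k:v for k,v in d.items() if k!="pixels"})
E
```

```text
pics
{'clock': 0.0, 'qpos': array([ 1.20098665e+00,  2.76602428e-01,  1.50617263e+00, -3.37055714e-06,
        1.36073154e+00, -1.20990200e-01]), 'qd': array([-4.76612749e-04,  5.72089425e-04, -7.73959418e-04,  3.10842856e-05,
        1.42435221e-03, -2.21172385e-04]), 'effort': array([ 2.91266579e-04, -4.16774440e+01, -2.45803106e+01, -1.17721265e-04,
        1.10998758e-02, -2.05110036e-07]), 'position': array([0.14139664, 0.55676628, 0.23041976]), 'ee_rot': array([-2.30893518e-04,  1.24088649e-01,  9.92270674e-01, -9.28706281e-04]), 'contact_force': array([-0.13892366, -0.00931441, -0.32565931]), 'moment': array([-0.00986504,  0.03249604,  0.04224829]), 'gripper_force': 0.0, 'width': 0.08563601296000134} 0.0187
{'fovy': 45.54882639913594, 'cx': 280.89737081285364, 'cy': 210.15682003151392, 'origin': array([ 1.25452869, -0.36207495,  0.99715011]), 'orientation': array([-0.29556772,  0.78983061,  0.50277507, -0.18980133])}
{'fovy': 57.75860421482993, 'cx': 282.9239888412139, 'cy': 207.70498459729384, 'origin': array([ 0.40246183, -0.01564845,  0.89848567]), 'orientation': array([ 0.06089146, -0.69528451,  0.71496269, -0.04123152])}
```

View pics/scene0.png

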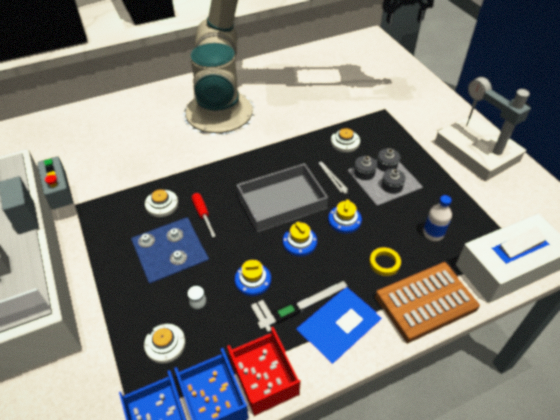

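View pics/top0.png

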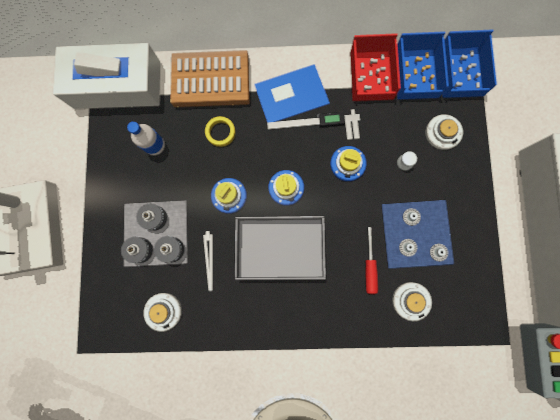

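```bash
cat > h.py <<'E'
import numpy as np,cv2
from scipy.spatial.transform import Rotation as R
from rig import status,get_image,job
class Cam:
    def __init__(s,n):
        d=get_image(n); s.im=np.ascontiguousarray(d["pixels"]); s.f=210/np.tan(np.radians(d["fovy"])/2)
        s.c=np.array([d["cx"],d["cy"]]); s.o=d["origin"]; q=d["orientation"]; s.R=R.from_quat([q[1],q[2],q[3],q[0]]).as_matrix()
    def proj(s,P):
        p=(np.atleast_2d(P)-s.o)@s.R; return p[:,:2]/p[:,2:]*s.f+s.c
    def un(s,uv,z):
        v=(np.atleast_2d(uv)-s.c)/s.f; d=np.c_[v,np.ones(len(v))]@s.R.T
        return s.o+d*((z-s.o[2])/d[:,2])[:,None]
    def fit(s,mask,circ,z0):
        "xy of upright body, circ=[(z,r)..], whose projected hull has the mask hull's centroid"
        n,l,st,ce=cv2.connectedComponentsWithStats(mask.astype(np.uint8)); out=[]
        t=np.linspace(0,2*np.pi,72)
        def cen(h):
            m=cv2.moments(h.astype(np.float32).reshape(-1,1,2)); return np.array([m["m10"],m["m01"]])/m["m00"],m["m00"]
        for i in range(1,n):
            if st[i,4]<25: continue
            px=np.argwhere(l==i)[:,::-1].astype(np.float32)
            q=np.concatenate([px+o for o in ([-.5,0],[.5,0],[0,.5],[0,-.5])]).astype(np.float32)
            c,a=cen(cv2.convexHull(q)); x=s.un(c,z0)[0][:2]
            for _ in range(6):
                P=np.concatenate([np.c_[x[0]+r*np.cos(t),x[1]+r*np.sin(t),0*t+z] for z,r in circ])
                cm,am=cen(cv2.convexHull(s.proj(P).astype(np.float32)))
                x=x+(s.un(c,z0)-s.un(cm,z0))[0][:2]
            out.append((np.round(x,4).tolist(),np.round(c,1).tolist(),round(a/am,2)))
        return out
    def crop(s,c,w,k):
        u,v=int(c[0]-w/2),int(c[1]-w/2); return cv2.resize(s.im[max(v,0):v+w,max(u,0):u+w],None,fx=k,fy=k,interpolation=cv2.INTER_CUBIC)
def save(n,im): cv2.imwrite("pics/"+n+".png",im[:,:,::-1])
def st():
    s=status.get_state(); print({k:np.round(s[k],4) for k in("clock","position","ee_rot","width","gripper_force","contact_force")}, np.round(s["qpos"],3))
E
python3 - <<'E'
from h import *
T=Cam("top"); S=Cam("scene")
hsv=cv2.cvtColor(T.im,cv2.COLOR_RGB2HSV)
blue=((hsv[...,0]>100)&(hsv[...,0]<125)&(hsv[...,1]>170)&(hsv[...,2]>90))
blue[:110]=0
yel=((hsv[...,0]>20)&(hsv[...,0]<35)&(hsv[...,1]>150)&(hsv[...,2]>90))
for r in T.fit(blue,[(0,.042),(.014,.042)],.007): print("nest",r)
for r in T.fit(yel,[(.031,.024),(.049,.024)],.04): print("cap",r)
for n,uv in dict(bin=[(235,217),(325,217),(326,283),(235,279)],wpad=[(382,205),(446,200),(453,265),(388,268)],cpad=[(124,205),(187,201),(187,265),(125,267)]).items():
    P=T.un(uv,.006 if n!="bin" else .045); print(n,np.round(P[:,:2],3).tolist(),np.round(np.linalg.norm(P-np.roll(P,1,0),axis=1),3))
A=np.hstack([T.crop(c,48,5) for c in((228,195),(286,187),(349,163))])
B=np.hstack([T.crop((418,235),76,5),T.crop((156,234),76,5)])[:, :760]
A=cv2.copyMakeBorder(A,0,0,0,760-A.shape[1],0); save("c1",np.vstack([A[:220],B]))
E
```

```text
nest ([0.7458, 0.3732], [132.8, 126.8], 0.11)
nest ([0.6716, -0.1554], [349.1, 148.6], 0.09)
nest ([0.6242, -0.1361], [342.1, 168.0], 0.47)
nest ([0.6294, -0.1839], [362.0, 165.3], 0.11)
cap ([0.7157, 0.1514], [219.6, 130.7], 1.95)
cap ([0.6343, -0.15], [349.6, 160.0], 0.88)
cap ([0.5854, -0.0041], [287.0, 182.7], 0.46)
cap ([0.1931, -0.559], [554.6, 356.4], 0.17)
bin [[0.509, 0.116], [0.503, -0.088], [0.357, -0.084], [0.371, 0.117]] [0.138 0.203 0.146 0.201]
wpad [[0.532, -0.226], [0.54, -0.376], [0.389, -0.378], [0.386, -0.23]] [0.147 0.15  0.151 0.148]
cpad [[0.551, 0.389], [0.556, 0.237], [0.404, 0.235], [0.403, 0.382]] [0.148 0.152 0.152 0.147]
```

View pics/c1.png

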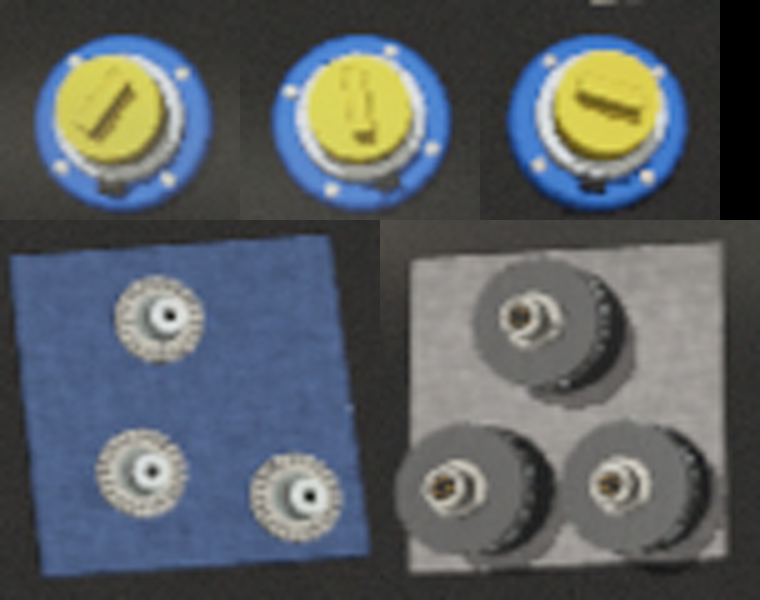

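```bash
cat >> h.py <<'E'
def win(T,c,w,cond):
    m=np.zeros(T.im.shape[:2],bool); u,v=int(c[0]),int(c[1]); m[v-w:v+w,u-w:u+w]=1; return m&cond
def big(r): return max(r,key=lambda a:a[2])
E
python3 - <<'E'
from h import *
T=Cam("top"); 
hsv=cv2.cvtColor(T.im,cv2.COLOR_RGB2HSV); H,Sa,V=[hsv[...,i].astype(int) for i in range(3)]
for c in((228,195),(286,187),(349,163)):
    print("nest",big(T.fit(win(T,c,24,(V>100)),[(0,.042),(.014,.042),(.049,.024),(.026,.03)],.007)))
    print("cap",big(T.fit(win(T,c,24,(H>20)&(H<35)&(Sa>120)&(V>90)),[(.031,.024),(.049,.024)],.04)))
for c in((411,216),(408,247),(439,252)):
    print("wheel",big(T.fit(win(T,c,13,(V>120)&(Sa<90)),[(.006,.02),(.01,.02),(.025,.008)],.01)))
print("stub",np.round(T.un([(145.6,215),(130.2,249.2),(163.2,249)],.062),4).tolist())
print("disk",np.round(T.un([(149.6,215.6),(134,249.2),(166.8,249)],.044),4).tolist())
# cap rib shadow/ribs: rib direction, ends read from crop (dark side of rib)
o=lambda c:np.array([int(c[0]-24),int(c[1]-24)])
for c,k,a,b in(((228,195),0,(92,138),(133,88)),((286,187),1,(355-240,70),(368-240,138)),((349,163),2,(577-480,95),(640-480,117))):
    P=T.un([np.array(a)/5+o(c),np.array(b)/5+o(c)],.05); d=P[1]-P[0]; print("rib",k,np.degrees(np.arctan2(d[1],d[0])),np.linalg.norm(d))
E
```

```text
nest ([0.5671, 0.1371], [228.2, 195.0], 1.01)
cap ([0.5666, 0.1373], [225.7, 192.7], 0.9)
nest ([0.5822, -0.0002], [285.6, 187.0], 1.01)
cap ([0.5806, -0.0007], [285.5, 184.8], 0.91)
nest ([0.6366, -0.1509], [348.0, 162.8], 1.01)
cap ([0.6344, -0.1503], [349.7, 159.9], 0.92)
wheel ([0.5026, -0.2916], [411.4, 216.6], 1.14)
wheel ([0.4318, -0.2784], [407.9, 247.2], 1.15)
wheel ([0.4188, -0.3479], [438.8, 252.1], 1.14)
stub [[0.5173, 0.314, 0.062], [0.442, 0.3464, 0.062], [0.4405, 0.2727, 0.062]]
disk [[0.5181, 0.3118, 0.044], [0.4426, 0.3455, 0.044], [0.4411, 0.2707, 0.044]]
rib 0 -39.89468854174957 0.029376517450896655
rib 1 -170.9386642199765 0.03210265986456364
rib 2 -111.9164679175245 0.03025213607864137
```

```bash
cat >> h.py <<'E'
def go(*ts):
    "ts: (x,y,z,yaw_of_tool_y_deg or None); prints tool-axis shares: shift first at present yaw, then turn"
    s=status.get_state(); p=s["position"].copy(); q=s["ee_rot"]; M=R.from_quat([q[1],q[2],q[3],q[0]]).as_matrix()
    yaw=np.degrees(np.arctan2(M[1,1],M[0,1])); print("at",np.round(p,4),"yaw",round(yaw,2),"w",round(s["width"],4),"t",round(s["clock"],2),"q6",round(s["qpos"][5],2),"tilt",np.round(M[:2,2],4))
    for x,y,z,w in ts:
        a=np.radians(yaw); ty=np.array([np.cos(a),np.sin(a)]); tx=np.array([-ty[1],ty[0]]); d=np.array([x,y])-p[:2]
        r=0 if w is None else -((w-yaw+180)%360-180)
        print(" shift",np.round([d@tx/.3,d@ty/.3,(p[2]-z)/.3],4)," turn",round(r/60,4), "dist",round(np.linalg.norm(d),3))
        p=np.array([x,y,z]); yaw-=r
E
python3 -c "
from h import *
go((.567,.137,.12,50),(.567,.137,.052,None),(.567,.137,.12,None),(.435,.075,.12,None),(.435,.075,.035,None))"
```

```text
at [0.1415 0.5571 0.2309] yaw 75.74 w 0.0854 t 0.25 q6 -0.12 tilt [-0.0003 -0.0008]
 shift [-1.7194 -1.0079  0.3697]  turn 0.4291 dist 0.598
 shift [0.     0.     0.2267]  turn 0.0 dist 0.0
 shift [ 0.      0.     -0.2267]  turn 0.0 dist 0.0
 shift [ 0.2042 -0.4411  0.    ]  turn 0.0 dist 0.146
 shift [0.     0.     0.2833]  turn 0.0 dist 0.0
```

Emit:
apply_moves(xyz=[[-0.143, -0.084, 0], [-0.143, -0.084, 0], [-0.143, -0.084, 0], [-0.143, -0.084, 0], [-0.143, -0.084, 0], [-0.143, -0.084, 0], [-0.143, -0.084, 0], [-0.143, -0.084, 0]], rot=[[0, 0, 0], [0, 0, 0], [0, 0, 0], [0, 0, 0], [0, 0, 0], [0, 0, 0], [0, 0, 0], [0, 0, 0]], hand=[0, 0, 0, 0, 0, 0, 0, 0])

```text
clock: 1.25
position: [0.4256, 0.2762, 0.2314]
ee_rot: [0.0, 0.124, 0.992, 0.0]
contact_force: [0.4, -0.3, -0.1]
width: 0.0426
gripper_force: 0.0
```

Emit:
apply_moves(xyz=[[-0.1438, -0.084, 0], [-0.1438, -0.084, 0], [-0.1438, -0.084, 0], [-0.1438, -0.084, 0], [0, 0, 0.12], [0, 0, 0.12], [0, 0, 0.13], [0, 0, 0]], rot=[[0, 0, 0], [0, 0, 0], [0, 0, 0], [0, 0, 0], [0, 0, 0.143], [0, 0, 0.143], [0, 0, 0.143], [0, 0, 0]], hand=[-0.3, -0.3, -0.3, -0.3, -0.3, -0.3, -0.3, -0.3])

```text
clock: 2.25
position: [0.5644, 0.1368, 0.1174]
ee_rot: [-0.003, 0.341, 0.94, -0.002]
contact_force: [-0.0, -1.0, 0.4]
width: 0.0299
gripper_force: 0.0
```

```bash
python3 -c "
from h import *
go((.567,.137,.12,50),(.567,.137,.052,None))
T=Cam('top');save('c2',T.crop((225,190),90,6))"
```

```text
at [0.5644 0.1368 0.1174] yaw 50.09 w 0.0299 t 2.25 q6 -0.76 tilt [-0.0076 -0.0008]
 shift [-0.0063  0.0061 -0.0088]  turn 0.0016 dist 0.003
 shift [0.     0.     0.2267]  turn 0.0 dist 0.0
```

View pics/c2.png

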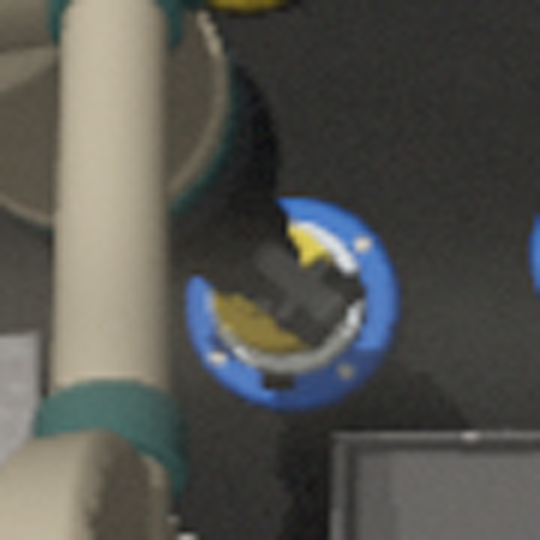

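Emit:
apply_moves(xyz=[[-0.006, 0.006, 0.05], [0, 0, 0.08], [0, 0, 0.08], [0, 0, 0], [0, 0, 0], [0, 0, 0], [0, 0, 0]], rot=[[0, 0, 0], [0, 0, 0], [0, 0, 0], [0, 0, 0], [0, 0, 0], [0, 0, 0], [0, 0, 0]], hand=[-0.3, -0.3, -0.3, -0.3, -1, -1, -1], force=40)

```text
clock: 3.18
position: [0.5698, 0.1366, 0.0588]
ee_rot: [0.001, 0.342, 0.94, -0.0]
contact_force: [-2.1, -4.0, 6.7]
width: 0.0074
gripper_force: 43.1
```

```bash
python3 -c "
from h import *
st();go((.567,.137,.12,50),(.435,.075,.12,None))"
```

```text
{'clock': np.float64(3.175), 'position': array([0.5698, 0.1366, 0.0588]), 'ee_rot': array([ 8.000e-04,  3.416e-01,  9.398e-01, -5.000e-04]), 'width': np.float64(0.0074), 'gripper_force': np.float64(43.0804), 'contact_force': array([-2.126 , -4.0024,  6.6527])} [ 0.118  0.435  1.726 -0.002  0.979 -0.755]
at [0.5698 0.1366 0.0588] yaw 50.05 w 0.0074 t 3.17 q6 -0.75 tilt [ 0.0012 -0.0014]
 shift [ 0.008  -0.0049 -0.2041]  turn 0.0008 dist 0.003
 shift [ 0.2042 -0.4411  0.    ]  turn 0.0 dist 0.146
```

Emit:
apply_moves(xyz=[[0, 0, -0.03], [0, 0, -0.08], [0, 0, -0.1], [0.05, -0.11, 0], [0.05, -0.11, 0], [0.05, -0.11, 0], [0.05, -0.11, 0], [0, 0, 0]], rot=[[0, 0, 0], [0, 0, 0], [0, 0, 0], [0, 0, 0], [0, 0, 0], [0, 0, 0], [0, 0, 0], [0, 0, 0]], hand=[-1, -1, -1, -1, -1, -1, -1, -1])

```text
clock: 4.18
position: [0.4368, 0.075, 0.1209]
ee_rot: [-0.0, 0.343, 0.939, 0.001]
contact_force: [1.7, 0.7, -0.0]
width: 0.0071
gripper_force: 42.3
```

```bash
python3 -c "
from h import *
st();go((.437,.077,.034,50),(.437,.077,.12,90),(.581,-.0005,.12,99),(.581,-.0005,.054,None))
T=Cam('top');S=Cam('scene')
save('c3',np.hstack([T.crop((250,220),110,4)[:400],cv2.resize(S.im[120:270,220:370],(400,400))]))"
```

```text
{'clock': np.float64(4.175), 'position': array([0.4368, 0.075 , 0.1209]), 'ee_rot': array([-1.000e-04,  3.426e-01,  9.395e-01,  7.000e-04]), 'width': np.float64(0.0071), 'gripper_force': np.float64(42.3118), 'contact_force': array([ 1.6917e+00,  6.6480e-01, -1.2000e-03])} [ 0.012  0.176  1.945  0.002  1.021 -0.86 ]
at [0.4368 0.075  0.1209] yaw 49.92 w 0.0071 t 4.17 q6 -0.86 tilt [0.0003 0.0014]
 shift [0.0037 0.0054 0.2898]  turn -0.0013 dist 0.002
 shift [ 0.      0.     -0.2867]  turn -0.6667 dist 0.0
 shift [-0.48   -0.2583  0.    ]  turn -0.15 dist 0.164
 shift [0.   0.   0.22]  turn 0.0 dist 0.0
```

View pics/c3.png

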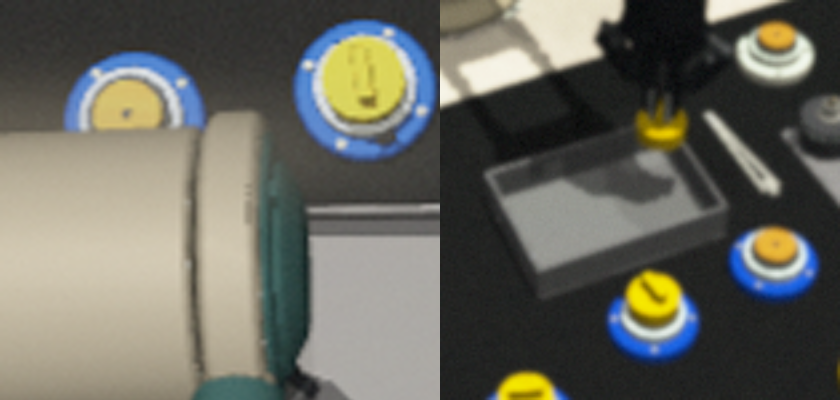

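Emit:
apply_moves(xyz=[[0, 0.005, 0.08], [0, 0, 0.1], [0, 0, 0.09], [0, 0, 0.01], [0, 0, 0], [0, 0, 0], [0, 0, -0.1], [0, 0, -0.18]], rot=[[0, 0, 0], [0, 0, 0], [0, 0, 0], [0, 0, 0], [0, 0, 0], [0, 0, 0], [0, 0, 0], [0, 0, -0.163]], hand=[-1, -1, -1, -1, -0.5, -0.5, -0.5, -0.3])

```text
clock: 5.28
position: [0.4388, 0.0761, 0.1208]
ee_rot: [-0.001, 0.258, 0.966, -0.0]
contact_force: [0.8, -0.6, 0.5]
width: 0.03
gripper_force: 0.0
```

Emit:
apply_moves(xyz=[[0, 0, 0], [0, 0, 0], [0, 0, 0], [0, 0, 0], [0, 0, 0]], rot=[[0, 0, -0.163], [0, 0, -0.163], [0, 0, -0.164], [0, 0, -0.164], [0, 0, 0]], hand=[-0.3, -0.3, -0.3, -0.3, -0.3])

```text
clock: 5.9
position: [0.4402, 0.0761, 0.1213]
ee_rot: [0.001, -0.078, 0.997, 0.0]
contact_force: [0.7, -0.6, -0.1]
width: 0.0298
gripper_force: 0.0
```

```bash
python3 -c "
from h import *
go((.581,-.0005,.12,99),(.581,-.0005,.054,None),(.581,-.0005,.12,None),(.437,.0155,.12,None))"
```

```text
at [0.4402 0.0761 0.1213] yaw 98.91 w 0.0298 t 5.9 q6 -1.71 tilt [0.0022 0.0002]
 shift [-0.424  -0.325   0.0043]  turn -0.0015 dist 0.16
 shift [0.   0.   0.22]  turn 0.0 dist 0.0
 shift [ 0.    0.   -0.22]  turn 0.0 dist 0.0
 shift [0.4657 0.1278 0.    ]  turn 0.0 dist 0.145
```

Emit:
apply_moves(xyz=[[-0.142, -0.108, 0], [-0.142, -0.108, 0], [-0.14, -0.109, 0], [0, 0, 0.1], [0, 0, 0.12], [0, 0, 0], [0, 0, 0], [0, 0, 0]], rot=[[0, 0, 0], [0, 0, 0], [0, 0, 0], [0, 0, 0], [0, 0, 0], [0, 0, 0], [0, 0, 0], [0, 0, 0]], hand=[-0.3, -0.3, -0.3, -0.3, -0.3, -0.3, -1, -1])

```text
clock: 6.9
position: [0.5819, -0.0003, 0.0562]
ee_rot: [0.002, -0.078, 0.997, -0.0]
contact_force: [0.0, 0.3, -0.3]
width: 0.0075
gripper_force: 43.8
```

Emit:
apply_moves(xyz=[[0, 0, 0], [0, 0, -0.03], [0, 0, -0.08], [0, 0, -0.1], [0.155, 0.043, 0], [0.155, 0.043, 0], [0.155, 0.042, 0], [0, 0, 0]], rot=[[0, 0, 0], [0, 0, 0], [0, 0, 0], [0, 0, 0], [0, 0, 0], [0, 0, 0], [0, 0, 0], [0, 0, 0]], hand=[-1, -1, -1, -1, -1, -1, -1, -1])

```text
clock: 7.9
position: [0.4321, 0.0165, 0.1175]
ee_rot: [-0.002, -0.079, 0.997, 0.0]
contact_force: [0.5, -0.2, -0.1]
width: 0.0075
gripper_force: 43.8
```

```bash
python3 -c "
from h import *
st();go((.437,.0155,.034,None),(.437,.0155,.12,-22),(.6355,-.1505,.12,None))
T=Cam('top');S=Cam('scene')
save('c4',np.hstack([T.crop((290,215),110,4)[:400],cv2.resize(S.im[120:270,220:370],(400,400))]))"
```

```text
{'clock': np.float64(7.9), 'position': array([0.4321, 0.0165, 0.1175]), 'ee_rot': array([-1.800e-03, -7.880e-02,  9.969e-01,  4.000e-04]), 'width': np.float64(0.0075), 'gripper_force': np.float64(43.773), 'contact_force': array([ 0.4672, -0.2265, -0.0616])} [-0.123  0.166  1.967  0.     1.012 -1.852]
at [0.4321 0.0165 0.1175] yaw 99.04 w 0.0075 t 7.9 q6 -1.85 tilt [-0.0036  0.0006]
 shift [-0.0157 -0.0059  0.2784]  turn 0.0 dist 0.005
 shift [ 0.      0.     -0.2867]  turn 2.0173 dist 0.0
 shift [-0.2652  0.8208  0.    ]  turn 0.0 dist 0.259
```

View pics/c4.png

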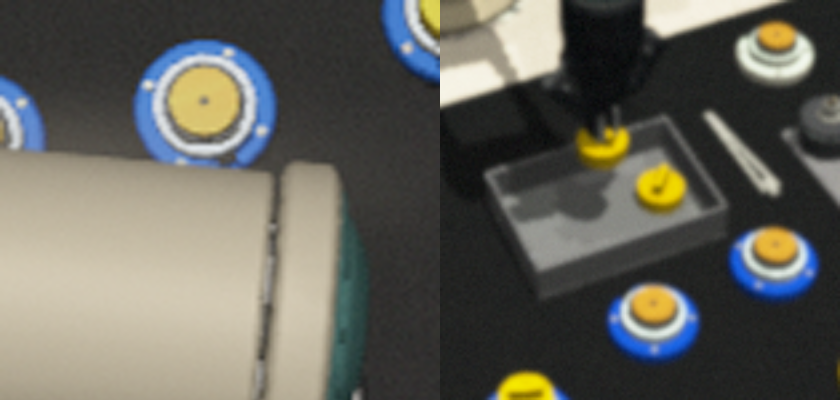

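Emit:
apply_moves(xyz=[[0, -0.006, 0.08], [0, 0, 0.1], [0, 0, 0.09], [0, 0, 0], [0, 0, 0], [0, 0, 0], [0, 0, -0.1], [0, 0, -0.18]], rot=[[0, 0, 0], [0, 0, 0], [0, 0, 0], [0, 0, 0], [0, 0, 0], [0, 0, 0], [0, 0, 0], [0, 0, 0.167]], hand=[-1, -1, -1, -1, -0.5, -0.5, -0.5, -0.3])

```text
clock: 9.0
position: [0.4361, 0.0141, 0.1208]
ee_rot: [-0.001, 0.011, 1.0, 0.0]
contact_force: [0.7, -0.2, 0.6]
width: 0.0296
gripper_force: 0.0
```

Emit:
apply_moves(xyz=[[0, 0, 0], [0, 0, 0], [0, 0, 0], [0, 0, 0], [0, 0, 0], [0, 0, 0], [0, 0, 0], [0, 0, 0]], rot=[[0, 0, 0.168], [0, 0, 0.168], [0, 0, 0.168], [0, 0, 0.168], [0, 0, 0.168], [0, 0, 0.168], [0, 0, 0.168], [0, 0, 0.168]], hand=[-0.3, -0.3, -0.3, -0.3, -0.3, -0.3, -0.3, -0.3])

```text
clock: 10.0
position: [0.4376, 0.0139, 0.1214]
ee_rot: [0.001, 0.656, 0.755, 0.001]
contact_force: [0.3, -0.5, -0.1]
width: 0.03
gripper_force: 0.0
```

Emit:
apply_moves(xyz=[[0, 0, 0], [0, 0, 0], [0, 0, 0], [0, 0, 0]], rot=[[0, 0, 0.168], [0, 0, 0.168], [0, 0, 0.168], [0, 0, 0]], hand=[-0.3, -0.3, -0.3, -0.3])

```text
clock: 10.5
position: [0.4376, 0.014, 0.1212]
ee_rot: [0.001, 0.828, 0.561, 0.001]
contact_force: [-0.2, -0.1, -1.0]
width: 0.0301
gripper_force: 0.0
```

```bash
python3 -c "
from h import *
go((.6355,-.1505,.12,-22),(.6355,-.1505,.055,None),(.6355,-.1505,.12,None),(.437,-.0445,.12,None))"
```

```text
at [0.4376 0.014  0.1212] yaw -21.75 w 0.0301 t 10.5 q6 0.25 tilt [ 0.002  -0.0002]
 shift [-0.2647  0.8159  0.0041]  turn 0.0041 dist 0.257
 shift [0.     0.     0.2167]  turn 0.0 dist 0.0
 shift [ 0.      0.     -0.2167]  turn 0.0 dist 0.0
 shift [ 0.0797 -0.7458  0.    ]  turn 0.0 dist 0.225
```

Emit:
apply_moves(xyz=[[-0.053, 0.163, 0], [-0.053, 0.163, 0], [-0.053, 0.163, 0], [-0.053, 0.163, 0], [-0.053, 0.164, 0], [0, 0, 0.1], [0, 0, 0.12], [0, 0, 0]], rot=[[0, 0, 0], [0, 0, 0], [0, 0, 0], [0, 0, 0], [0, 0, 0], [0, 0, 0], [0, 0, 0], [0, 0, 0]], hand=[-0.3, -0.3, -0.3, -0.3, -0.3, -0.3, -0.3, -0.3])

```text
clock: 11.5
position: [0.6324, -0.1503, 0.0517]
ee_rot: [-0.003, 0.828, 0.561, -0.002]
contact_force: [1.0, 0.1, 0.0]
width: 0.0301
gripper_force: 0.0
```

Emit:
apply_moves(xyz=[[0, 0, 0], [0, 0, 0], [0, 0, 0], [0, 0, -0.03], [0, 0, -0.08], [0, 0, -0.1], [0.02, -0.187, 0], [0.02, -0.187, 0]], rot=[[0, 0, 0], [0, 0, 0], [0, 0, 0], [0, 0, 0], [0, 0, 0], [0, 0, 0], [0, 0, 0], [0, 0, 0]], hand=[-1, -1, -1, -1, -1, -1, -1, -1])

```text
clock: 12.5
position: [0.5345, -0.0978, 0.1183]
ee_rot: [0.001, 0.829, 0.56, 0.001]
contact_force: [0.3, 0.0, 0.5]
width: 0.0077
gripper_force: 43.8
```

Emit:
apply_moves(xyz=[[0.02, -0.187, 0], [0.02, -0.186, 0], [0, 0, 0], [0, 0, 0]], rot=[[0, 0, 0], [0, 0, 0], [0, 0, 0], [0, 0, 0]], hand=[-1, -1, -1, -1])

```text
clock: 13.0
position: [0.4368, -0.0455, 0.1184]
ee_rot: [0.001, 0.828, 0.56, 0.001]
contact_force: [0.7, -0.8, 0.5]
width: 0.0074
gripper_force: 43.8
```

```bash
python3 -c "
from h import *
go((.437,-.0445,.036,None),(.437,-.0445,.12,0))"
```

```text
at [ 0.4368 -0.0455  0.1184] yaw -21.85 w 0.0074 t 13.0 q6 0.12 tilt [ 0.0033 -0.001 ]
 shift [ 0.0034 -0.0007  0.2747]  turn 0.0 dist 0.001
 shift [ 0.    0.   -0.28]  turn -0.3642 dist 0.0
```

Emit:
apply_moves(xyz=[[0.003, 0, 0.08], [0, 0, 0.1], [0, 0, 0.085], [0, 0, 0], [0, 0, 0], [0, 0, 0], [0, 0, -0.1], [0, 0, -0.18]], rot=[[0, 0, 0], [0, 0, 0], [0, 0, 0], [0, 0, 0], [0, 0, 0], [0, 0, 0], [0, 0, 0], [0, 0, -0.121]], hand=[-1, -1, -1, -1, -0.5, -0.5, -0.5, -0.3])

```text
clock: 14.0
position: [0.435, -0.0442, 0.1223]
ee_rot: [-0.001, 0.79, 0.613, -0.001]
contact_force: [0.7, 0.2, -0.9]
width: 0.0297
gripper_force: 0.0
```

Emit:
apply_moves(xyz=[[0, 0, 0], [0, 0, 0], [0, 0, 0], [0, 0, 0]], rot=[[0, 0, -0.121], [0, 0, -0.122], [0, 0, 0], [0, 0, 0]], hand=[-0.2, -0.2, -0.2, -0.2])

```text
clock: 14.5
position: [0.4361, -0.0444, 0.1222]
ee_rot: [0.0, 0.708, 0.706, 0.0]
contact_force: [0.3, 0.6, 0.6]
width: 0.0341
gripper_force: 0.0
```

```bash
python3 - <<'E'
from h import *
go((.430,-.2784,.1,0),(.430,-.2784,.014,None))
T=Cam("top")
hsv=cv2.cvtColor(T.im,cv2.COLOR_RGB2HSV); H,Sa,V=[hsv[...,i].astype(int) for i in range(3)]
for c in((228,195),(286,187),(349,163)):
    print("nest",big(T.fit(win(T,c,24,(V>100)),[(0,.042),(.014,.042),(.037,.02),(.026,.03)],.007)))
    print("hub",big(T.fit(win(T,(c[0]-1,c[1]-2),14,(H>12)&(H<32)&(Sa>75)&(V>90)),[(.031,.02),(.037,.02)],.037)))
for c in((411,216),(408,247),(439,252)):
    print("wheel",big(T.fit(win(T,c,13,(V>120)&(Sa<90)),[(.006,.02),(.01,.02),(.025,.008)],.01)))
A=np.hstack([T.crop(c,44,6) for c in((228,195),(286,187),(349,163))])
B=np.hstack([T.crop((420,235),76,4),T.crop((280,250),120,4)[:304]])[:, :792]
save("c5",np.vstack([A[:,:784],B[:,:784]]))
E
```

```text
at [ 0.4361 -0.0444  0.1222] yaw -0.14 w 0.0341 t 14.5 q6 -0.26 tilt [ 0.0008 -0.0001]
 shift [-0.7799 -0.0186  0.0739]  turn -0.0023 dist 0.234
 shift [0.     0.     0.2867]  turn 0.0 dist 0.0
nest ([0.5671, 0.1372], [228.2, 195.0], 1.01)
hub ([0.5669, 0.1368], [226.4, 193.1], 1.02)
nest ([0.5689, -0.0032], [287.0, 192.4], 1.54)
hub ([0.5868, -0.0029], [286.5, 182.8], 0.74)
nest ([0.6366, -0.151], [348.0, 162.8], 1.01)
hub ([0.6356, -0.1509], [349.5, 160.2], 1.04)
wheel ([0.5026, -0.2916], [411.4, 216.6], 1.14)
wheel ([0.4319, -0.2784], [407.9, 247.2], 1.15)
wheel ([0.4187, -0.3479], [438.8, 252.1], 1.14)
```

View pics/c5.png

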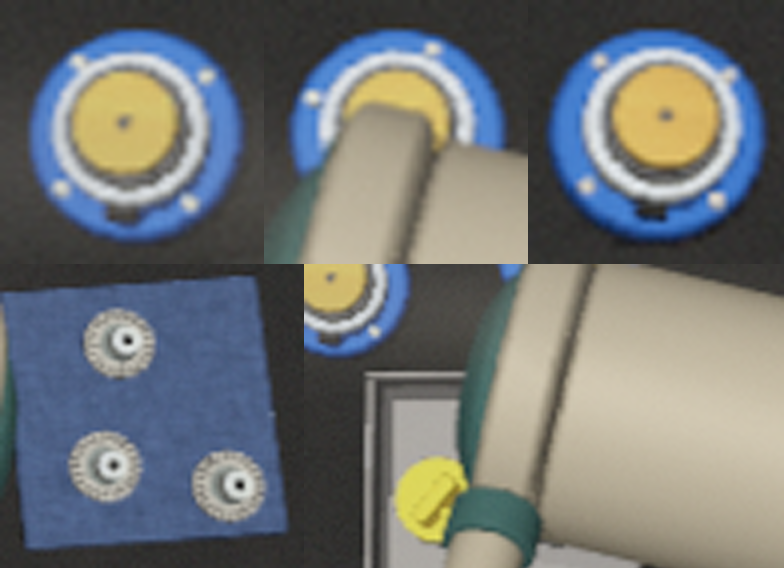

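Emit:
apply_moves(xyz=[[-0.195, -0.005, 0], [-0.195, -0.005, 0], [-0.195, -0.005, 0], [-0.195, -0.004, 0], [0, 0, 0.15], [0, 0, 0.12], [0, 0, 0], [0, 0, 0]], rot=[[0, 0, 0], [0, 0, 0], [0, 0, 0], [0, 0, 0], [0, 0, 0], [0, 0, 0], [0, 0, 0], [0, 0, 0]], hand=[-0.2, -0.2, -0.2, -0.2, -0.2, -0.2, -0.2, -0.2])

```text
clock: 15.55
position: [0.4309, -0.2789, 0.0417]
ee_rot: [0.001, 0.707, 0.707, 0.0]
contact_force: [-0.2, -0.4, -0.1]
width: 0.0342
gripper_force: 0.0
```

```bash
python3 - <<'E'
from h import *
go((.4319,-.2784,.0145,0))
T=Cam("top");print(np.round(T.un([(413.4,215.6),(409.9,246.6),(441.4,251.6)],.025),4).tolist())
E
```

```text
at [ 0.4309 -0.2789  0.0417] yaw -0.05 w 0.0342 t 15.55 q6 -0.71 tilt [ 0.0012 -0.0009]
 shift [0.0016 0.0033 0.0905]  turn -0.0008 dist 0.001
[[0.5027, -0.2911, 0.025], [0.4324, -0.278, 0.025], [0.4193, -0.3475, 0.025]]
```

Emit:
apply_moves(xyz=[[0.002, 0.003, 0.05], [0, 0, 0.04], [0, 0, 0], [0, 0, 0], [0, 0, 0], [0, 0, 0], [0, 0, 0], [0, 0, 0]], rot=[[0, 0, 0], [0, 0, 0], [0, 0, 0], [0, 0, 0], [0, 0, 0], [0, 0, 0], [0, 0, 0], [0, 0, 0]], hand=[-0.2, -0.2, -0.2, -0.2, -1, -1, -1, -1], force=20)

```text
clock: 16.6
position: [0.4313, -0.278, 0.0141]
ee_rot: [0.0, 0.707, 0.707, 0.0]
contact_force: [-0.3, -0.2, 2.6]
width: 0.0146
gripper_force: 19.6
```

Emit:
apply_moves(xyz=[[0, 0, 0], [0, 0, 0], [0, 0, 0], [0, 0, 0], [0, 0, 0], [0, 0, 0], [0, 0, 0], [0, 0, 0]], rot=[[0, 0, 0], [0, 0, 0], [0, 0, -0.167], [0, 0, -0.167], [0, 0, -0.167], [0, 0, -0.167], [0, 0, -0.167], [0, 0, -0.167]], hand=[-0.35, -0.35, -0.35, -0.35, -0.35, -0.35, -0.35, -0.35])

```text
clock: 17.6
position: [0.4309, -0.2776, 0.0136]
ee_rot: [-0.0, 0.255, 0.967, 0.0]
contact_force: [-0.9, 0.4, -0.2]
width: 0.0279
gripper_force: 0.0
```

Emit:
apply_moves(xyz=[[0, 0, 0], [0, 0, 0], [0, 0, 0], [0, 0, 0], [0, 0, 0], [0, 0, 0], [0, 0, 0], [0, 0, 0]], rot=[[0, 0, -0.167], [0, 0, -0.167], [0, 0, -0.167], [0, 0, 0], [0, 0, 0], [0, 0, 0], [0, 0, 0], [0, 0, 0]], hand=[-0.35, -0.35, -0.35, -0.35, -1, -1, -1, -1], force=50)

```text
clock: 18.6
position: [0.4311, -0.2778, 0.0139]
ee_rot: [0.0, -0.001, 1.0, 0.0]
contact_force: [0.2, 0.3, 1.9]
width: 0.0132
gripper_force: 48.8
```

```bash
python3 - <<'E'
from h import *
st()
go((.4319,-.2784,.11,90),(.6356,-.1509,.11,90))
E
```

```text
{'clock': np.float64(18.6), 'position': array([ 0.4311, -0.2778,  0.0139]), 'ee_rot': array([ 0.    , -0.0011,  1.    ,  0.    ]), 'width': np.float64(0.0132), 'gripper_force': np.float64(48.8181), 'contact_force': array([0.1751, 0.3436, 1.8857])} [-0.708  0.406  1.937  0.     0.799 -2.281]
at [ 0.4311 -0.2778  0.0139] yaw 90.13 w 0.0132 t 18.6 q6 -2.28 tilt [0.0001 0.    ]
 shift [-0.0028 -0.002  -0.3204]  turn 0.0021 dist 0.001
 shift [-0.679  0.425  0.   ]  turn -0.0 dist 0.24
```

Emit:
apply_moves(xyz=[[0, 0, -0.06], [0, 0, -0.13], [0, 0, -0.13], [-0.17, 0.106, 0], [-0.17, 0.106, 0], [-0.17, 0.106, 0], [-0.169, 0.107, 0], [0, 0, 0]], rot=[[0, 0, 0], [0, 0, 0], [0, 0, 0], [0, 0, 0], [0, 0, 0], [0, 0, 0], [0, 0, 0], [0, 0, 0]], hand=[-1, -1, -1, -1, -1, -1, -1, -1])

```text
clock: 19.6
position: [0.6379, -0.1471, 0.1089]
ee_rot: [0.001, -0.003, 1.0, 0.0]
contact_force: [-1.5, -0.5, -1.3]
width: 0.0132
gripper_force: 48.9
```

Emit:
apply_moves(xyz=[[0, 0, 0], [0, 0, 0]], rot=[[0, 0, 0], [0, 0, 0]], hand=[-1, -1])

```text
clock: 19.85
position: [0.6331, -0.1505, 0.1095]
ee_rot: [-0.001, -0.001, 1.0, 0.0]
contact_force: [-0.0, -0.8, -0.3]
width: 0.0131
gripper_force: 48.9
```

```bash
python3 - <<'E'
from h import *
st()
go((.6356,-.1509,.048,90))
T=Cam("top")
hsv=cv2.cvtColor(T.im,cv2.COLOR_RGB2HSV); H,Sa,V=[hsv[...,i].astype(int) for i in range(3)]
for c in((286,187),):
    print("nest",big(T.fit(win(T,c,24,(V>100)),[(0,.042),(.014,.042),(.037,.02),(.026,.03)],.007)))
    print("hub",big(T.fit(win(T,(c[0]-1,c[1]-2),14,(H>12)&(H<32)&(Sa>75)&(V>90)),[(.031,.02),(.037,.02)],.037)))
save("c6",np.hstack([T.crop((349,170),70,6)[:400],cv2.resize(Cam("scene").im[210:310,200:300],(400,400))])[:,:800])
E
```

```text
{'clock': np.float64(19.85), 'position': array([ 0.6331, -0.1505,  0.1095]), 'ee_rot': array([-7.e-04, -7.e-04,  1.e+00,  1.e-04]), 'width': np.float64(0.0131), 'gripper_force': np.float64(48.9042), 'contact_force': array([-0.0458, -0.7959, -0.3341])} [-0.34   0.471  1.512 -0.     1.16  -1.912]
at [ 0.6331 -0.1505  0.1095] yaw 90.08 w 0.0131 t 19.85 q6 -1.91 tilt [-0.0013  0.0001]
 shift [-0.0084 -0.0012  0.205 ]  turn 0.0013 dist 0.003
nest ([0.5821, -0.0002], [285.6, 187.0], 1.01)
hub ([0.5817, -0.0009], [285.7, 184.9], 1.06)
```

View pics/c6.png

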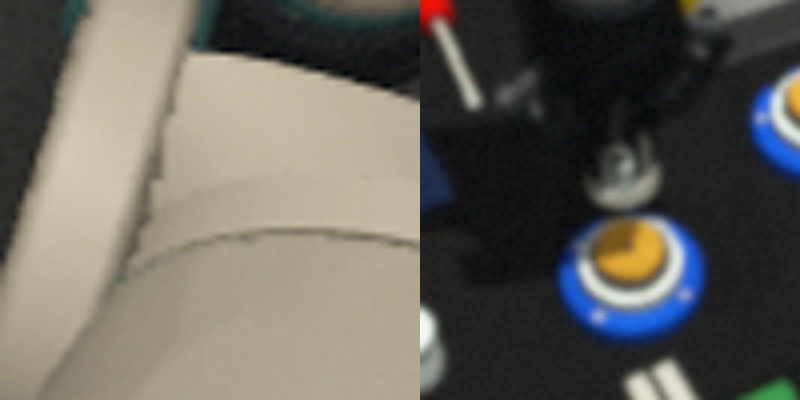

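Emit:
apply_moves(xyz=[[0, 0, 0.09], [0, 0, 0.08], [0, 0, 0], [0, 0, 0], [0, 0, 0], [0, 0, 0], [0, 0, 0], [0, 0, 0]], rot=[[0, 0, 0], [0, 0, 0], [0, 0, 0], [0, 0, 0], [0, 0, 0], [0, 0, 0], [0, 0, 0], [0, 0, 0]], hand=[-1, -1, -1, -1, -1, -1, -1, -1])

```text
clock: 20.95
position: [0.6345, -0.1497, 0.0589]
ee_rot: [0.0, -0.001, 1.0, -0.0]
contact_force: [1.1, 0.0, -0.6]
width: 0.0131
gripper_force: 48.9
```

```bash
python3 - <<'E'
from h import *
st()
go((.6356,-.1509,.0455,90))
E
```

```text
{'clock': np.float64(20.95), 'position': array([ 0.6345, -0.1497,  0.0589]), 'ee_rot': array([ 1.0e-04, -1.3e-03,  1.0e+00, -0.0e+00]), 'width': np.float64(0.0131), 'gripper_force': np.float64(48.9114), 'contact_force': array([ 1.115 ,  0.039 , -0.5685])} [-0.338  0.518  1.569  0.     1.054 -1.912]
at [ 0.6345 -0.1497  0.0589] yaw 90.15 w 0.0131 t 20.95 q6 -1.91 tilt [ 0.0003 -0.    ]
 shift [-0.0037 -0.0039  0.0448]  turn 0.0026 dist 0.002
```

Emit:
apply_moves(xyz=[[-0.003, -0.004, 0.02], [0, 0, 0.013], [0, 0, 0.006], [0, 0, 0.004], [0, 0, 0.002], [0, 0, 0], [0, 0, 0], [0, 0, 0]], rot=[[0, 0, 0], [0, 0, 0], [0, 0, 0], [0, 0, 0], [0, 0, 0], [0, 0, 0], [0, 0, 0], [0, 0, 0]], hand=[-1, -1, -1, -1, -1, -1, -1, -1])

```text
clock: 21.95
position: [0.6354, -0.151, 0.0454]
ee_rot: [0.0, -0.001, 1.0, 0.0]
contact_force: [0.5, -0.5, -0.3]
width: 0.013
gripper_force: 48.9
```

```bash
python3 - <<'E'
from h import *
st()
go((.6356,-.1509,.0445,90))
E
```

```text
{'clock': np.float64(21.95), 'position': array([ 0.6354, -0.151 ,  0.0454]), 'ee_rot': array([ 1.0e-04, -1.3e-03,  1.0e+00,  0.0e+00]), 'width': np.float64(0.013), 'gripper_force': np.float64(48.9108), 'contact_force': array([ 0.4982, -0.4921, -0.3394])} [-0.34   0.533  1.581  0.     1.028 -1.913]
at [ 0.6354 -0.151   0.0454] yaw 90.15 w 0.013 t 21.95 q6 -1.91 tilt [0.0002 0.    ]
 shift [-0.0007  0.0003  0.003 ]  turn 0.0024 dist 0.0
```

Emit:
apply_moves(xyz=[[0, 0, 0.003], [0, 0, 0.002], [0, 0, 0], [0, 0, 0], [0, 0, 0], [0, 0, 0], [0, 0, -0.08], [0, 0, -0.14]], rot=[[0, 0, 0], [0, 0, 0], [0, 0, 0], [0, 0, 0], [0, 0, 0], [0, 0, 0], [0, 0, 0], [0, 0, 0]], hand=[-1, -1, -1, -1, -0.4, -0.4, -0.4, -0.2])

```text
clock: 22.95
position: [0.6339, -0.1505, 0.1082]
ee_rot: [-0.002, -0.001, 1.0, 0.001]
contact_force: [0.7, -0.2, 0.7]
width: 0.0342
gripper_force: 0.0
```

```bash
python3 - <<'E'
from h import *
st()
go((.5026,-.2916,.11,90),(.5026,-.2916,.0142,90))
E
```

```text
{'clock': np.float64(22.95), 'position': array([ 0.6339, -0.1505,  0.1082]), 'ee_rot': array([-2.3e-03, -1.2e-03,  1.0e+00,  9.0e-04]), 'width': np.float64(0.0342), 'gripper_force': np.float64(0.0), 'contact_force': array([ 0.7154, -0.1944,  0.7304])} [-0.34   0.475  1.508  0.     1.164 -1.913]
at [ 0.6339 -0.1505  0.1082] yaw 90.14 w 0.0342 t 22.95 q6 -1.91 tilt [-0.0047  0.0018]
 shift [ 0.4389 -0.4692 -0.0059]  turn 0.0024 dist 0.193
 shift [0.     0.     0.3193]  turn -0.0 dist 0.0
```

Emit:
apply_moves(xyz=[[0.11, -0.117, 0], [0.111, -0.117, 0], [0.111, -0.117, 0], [0.111, -0.117, 0], [0, 0, 0.12], [0, 0, 0.1], [0, 0, 0], [0, 0, 0]], rot=[[0, 0, 0], [0, 0, 0], [0, 0, 0], [0, 0, 0], [0, 0, 0], [0, 0, 0], [0, 0, 0], [0, 0, 0]], hand=[-0.2, -0.2, -0.2, -0.2, -0.2, -0.2, -0.2, -0.2])

```text
clock: 23.95
position: [0.5035, -0.2921, 0.0445]
ee_rot: [0.001, -0.001, 1.0, -0.0]
contact_force: [1.0, 0.6, -0.4]
width: 0.0339
gripper_force: 0.0
```

Emit:
apply_moves(xyz=[[0, 0, 0], [0, 0, 0], [0, 0, 0]], rot=[[0, 0, 0], [0, 0, 0], [0, 0, 0]], hand=[-0.2, -0.2, -0.2])

```text
clock: 24.32
position: [0.5031, -0.2918, 0.0444]
ee_rot: [0.0, -0.001, 1.0, -0.0]
contact_force: [0.6, -1.1, -0.2]
width: 0.0344
gripper_force: 0.0
```

```bash
python3 - <<'E'
from h import *
go((.5020,-.2916,.0142,90))
T=Cam("top")
hsv=cv2.cvtColor(T.im,cv2.COLOR_RGB2HSV); H,Sa,V=[hsv[...,i].astype(int) for i in range(3)]
c=(349,163)
print("nest",big(T.fit(win(T,c,24,(V>100)),[(0,.042),(.014,.042),(.041,.02),(.056,.008),(.026,.03)],.007)))
print("brass",int(win(T,(348,161),14,(H>12)&(H<32)&(Sa>75)&(V>90)).sum()))
u=cv2.resize(T.im[138:188,324:374],(400,400),interpolation=cv2.INTER_CUBIC)
S=Cam("scene"); save("c7",np.hstack([u,cv2.resize(S.im[250:300,230:280],(400,400),interpolation=cv2.INTER_CUBIC)]))
E
```

```text
at [ 0.5031 -0.2918  0.0444] yaw 90.16 w 0.0344 t 24.32 q6 -2.22 tilt [ 0.0009 -0.0006]
 shift [0.0037 0.0006 0.1006]  turn 0.0027 dist 0.001
nest ([0.6366, -0.1509], [348.0, 162.8], 1.01)
brass 9
```

View pics/c7.png

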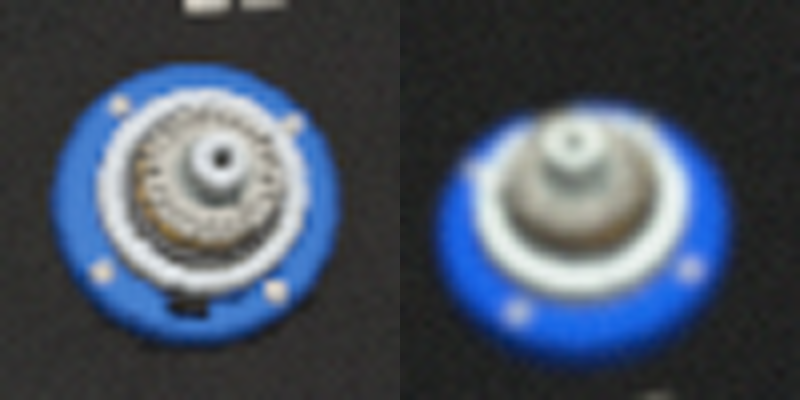

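```bash
cat >> h.py <<'E'
from scipy.optimize import minimize
from scipy.ndimage import map_coordinates
def rim(T,x0,z,r,img):
    g=cv2.GaussianBlur(img.astype(np.float32),(0,0),.7); t=np.linspace(0,2*np.pi,180)
    def m(x,rr):
        p=T.proj(np.c_[x[0]+rr*np.cos(t),x[1]+rr*np.sin(t),0*t+z]); return map_coordinates(g,[p[:,1],p[:,0]],order=1).mean()
    f=lambda x:m(x,r+.0015)+m(x,r+.0025)-m(x,r-.0015)-m(x,r-.0025)
    r_=minimize(f,x0,method="Nelder-Mead",options=dict(initial_simplex=np.array(x0)+[[0,0],[.003,0],[0,.003]],xatol=1e-5)); return np.round(r_.x,4),round(-r_.fun,1)
def wheels(T,cs):
    hsv=cv2.cvtColor(T.im,cv2.COLOR_RGB2HSV).astype(int); g=np.where(hsv[...,1]<75,hsv[...,2],60)
    for c in cs: print("wheel rim",rim(T,c,.041,.02,g))
def hubs(T,cs):
    b=T.im[...,0].astype(int)-T.im[...,2]
    for c in cs: print("hub rim",rim(T,c,.037,.02,b))
def nests(T,cs):
    b=T.im[...,2].astype(int)-T.im[...,0]
    for c in cs: print("nest rim",rim(T,c,.014,.042,b))
def flanges(T,cs):
    b=T.im[...,0].astype(int)
    for c in cs: print("flange rim",rim(T,c,.026,.03,b))
E
python3 - <<'E'
from h import *
T=Cam("top"); E=[(.567,.137),(.5815,-.0007),(.6356,-.151)]
wheels(T,E[2:]); hubs(T,E[:2]); nests(T,E); flanges(T,E)
E
```

```text
wheel rim (array([ 0.6387, -0.157 ]), np.float64(75.6))
hub rim (array([0.5666, 0.1367]), np.float64(126.8))
hub rim (array([ 0.5815, -0.0008]), np.float64(135.5))
nest rim (array([0.5663, 0.1365]), np.float64(128.7))
nest rim (array([ 0.5813, -0.0007]), np.float64(139.3))
nest rim (array([ 0.635, -0.15 ]), np.float64(145.7))
flange rim (array([0.5667, 0.1368]), np.float64(132.7))
flange rim (array([ 0.5817, -0.0007]), np.float64(146.7))
flange rim (array([ 0.6355, -0.1505]), np.float64(164.9))
```

Emit:
apply_moves(xyz=[[0.003, 0, 0.06], [0, 0, 0.04], [0, 0, 0], [0, 0, 0], [0, 0, 0], [0, 0, 0], [0, 0, 0], [0, 0, 0]], rot=[[0, 0, 0], [0, 0, 0], [0, 0, 0], [0, 0, 0], [0, 0, 0], [0, 0, 0], [0, 0, 0], [0, 0, 0]], hand=[-0.2, -0.2, -0.2, -0.2, -1, -1, -1, -1], force=20)

```text
clock: 25.48
position: [0.5023, -0.292, 0.0143]
ee_rot: [0.001, -0.001, 1.0, -0.0]
contact_force: [-0.0, -0.1, 3.8]
width: 0.0143
gripper_force: 19.7
```

```bash
python3 - <<'E'
from h import *
T=Cam("top"); print("hole",T.un([(351.2,157.2)],.056))
print("pred collar",T.proj([[.6355,-.1505,.056],[.6355,-.1505,.041]]))
hsv=cv2.cvtColor(T.im,cv2.COLOR_RGB2HSV).astype(int)
for nm,g in (("B",T.im[...,2]),("V",hsv[...,2])):
  g=cv2.GaussianBlur(g.astype(np.float32),(0,0),.6); t=np.linspace(0,2*np.pi,240)
  def m(x,rr,z):
    p=T.proj(np.c_[x[0]+rr*np.cos(t),x[1]+rr*np.sin(t),0*t+z]); return map_coordinates(g,[p[:,1],p[:,0]],order=1)
  for z,r in((.041,.02),(.056,.008)):
    L=[]
    for dx in np.arange(-.003,.0031,.0003):
      for dy in np.arange(-.003,.0031,.0003):
        x=(.6355+dx,-.1505+dy)
        if r>.01: f=np.mean([m(x,q,z) for q in(.0165,.0175,.0185)])-np.mean([m(x,q,z) for q in(.0212,.0222)])
        else: f=np.mean([m(x,q,z) for q in(.004,.005,.006)])-np.mean([m(x,q,z) for q in(.0095,.0105)])
        L.append((f,round(dx,4),round(dy,4)))
    print(nm,z,sorted(L)[::-1][:4])
go((.5023,-.292,.0142,0))
E
```

```text
hole [[ 0.6365218  -0.15160655  0.056     ]]
pred collar [[350.7335165  157.65318646]
 [349.78141389 159.43251105]]
B 0.041 [(np.float32(9.049515), np.float64(-0.0012), np.float64(0.0003)), (np.float32(9.035828), np.float64(-0.0009), np.float64(-0.0)), (np.float32(9.00499), np.float64(-0.0012), np.float64(-0.0)), (np.float32(8.960709), np.float64(-0.0015), np.float64(0.0003))]
B 0.056 [(np.float32(39.83957), np.float64(0.0009), np.float64(-0.0012)), (np.float32(39.751404), np.float64(0.0009), np.float64(-0.0009)), (np.float32(39.68988), np.float64(0.0006), np.float64(-0.0012)), (np.float32(39.57202), np.float64(0.0006), np.float64(-0.0009))]
V 0.041 [(np.float32(17.914398), np.float64(-0.0021), np.float64(0.0012)), (np.float32(17.795609), np.float64(-0.0021), np.float64(0.0015)), (np.float32(17.79512), np.float64(-0.0024), np.float64(0.0012)), (np.float32(17.776093), np.float64(-0.0018), np.float64(0.0012))]
V 0.056 [(np.float32(33.32747), np.float64(0.0009), np.float64(-0.0012)), (np.float32(33.192368), np.float64(0.0009), np.float64(-0.0009)), (np.float32(33.159775), np.float64(0.0006), np.float64(-0.0012)), (np.float32(33.067398), np.float64(0.0012), np.float64(-0.0012))]
at [ 0.5023 -0.292   0.0143] yaw 90.15 w 0.0145 t 25.52 q6 -2.22 tilt [ 0.0011 -0.0007]
 shift [0.0001 0.     0.0005]  turn 1.5024 dist 0.0
```

Emit:
apply_moves(xyz=[[0, 0, 0], [0, 0, 0], [0, 0, 0], [0, 0, 0], [0, 0, 0], [0, 0, 0], [0, 0, 0], [0, 0, 0]], rot=[[0, 0, 0], [0, 0, 0], [0, 0, 0.167], [0, 0, 0.167], [0, 0, 0.167], [0, 0, 0.167], [0, 0, 0.167], [0, 0, 0.167]], hand=[-0.35, -0.35, -0.35, -0.35, -0.35, -0.35, -0.35, -0.35])

```text
clock: 26.52
position: [0.5016, -0.2915, 0.0133]
ee_rot: [-0.0, 0.502, 0.865, 0.0]
contact_force: [-0.1, -1.0, -0.6]
width: 0.0278
gripper_force: 0.0
```

Emit:
apply_moves(xyz=[[0, 0, 0], [0, 0, 0], [0, 0, 0], [0, 0, 0], [0, 0, 0], [0, 0, 0], [0, 0, 0], [0, 0, 0]], rot=[[0, 0, 0.167], [0, 0, 0.167], [0, 0, 0.167], [0, 0, 0], [0, 0, 0], [0, 0, 0], [0, 0, 0], [0, 0, 0]], hand=[-0.35, -0.35, -0.35, -0.35, -0.35, -1, -1, -1], force=50)

```text
clock: 27.52
position: [0.5019, -0.2917, 0.0139]
ee_rot: [0.0, 0.707, 0.707, 0.0]
contact_force: [-0.6, -0.7, 0.9]
width: 0.0134
gripper_force: 48.7
```

```bash
python3 - <<'E'
from h import *
st()
go((.5023,-.292,.11,0),(.5816,-.0007,.11,0))
E
```

```text
{'clock': np.float64(27.525), 'position': array([ 0.5019, -0.2917,  0.0139]), 'ee_rot': array([0.    , 0.7072, 0.707 , 0.    ]), 'width': np.float64(0.0134), 'gripper_force': np.float64(48.7461), 'contact_force': array([-0.5845, -0.6632,  0.8925])} [-0.646  0.482  1.785  0.     0.875 -0.646]
at [ 0.5019 -0.2917  0.0139] yaw -0.01 w 0.0134 t 27.52 q6 -0.65 tilt [0.0001 0.    ]
 shift [-0.0009  0.0013 -0.3205]  turn -0.0002 dist 0.0
 shift [0.971  0.2643 0.    ]  turn -0.0 dist 0.302
```

```bash
cat >> h.py <<'E'
from scipy.optimize import least_squares
def poly(T,c,circ,u0,v0,w,k=8):
    t=np.linspace(0,2*np.pi,90); m=np.zeros((w*k,w*k),np.uint8)
    P=np.concatenate([np.c_[c[0]+r*np.cos(t),c[1]+r*np.sin(t),0*t+z] for z,r in circ])
    q=(cv2.convexHull(T.proj(P).astype(np.float32))[:,0]-[u0,v0]+.5)*k-.5
    cv2.fillPoly(m,[np.round(q*16).astype(np.int32)],255,shift=4); return m>0
def offset(T,c,sig):
    "wheel offset on hub from the brass still seen; c refined on flange"
    c=np.array(rim(T,c,.026,.03,T.im[...,0].astype(int))[0]); w=34; p=T.proj([[*c,.037]])[0]; u0,v0=(p-w/2).astype(int)
    b=(T.im[...,0].astype(float)-T.im[...,2])[v0:v0+w,u0:u0+w]
    sp=poly(T,c,[(.026,.0245),(.031,.0245),(.041,.02)],u0,v0,w,1)
    d=lambda m:cv2.GaussianBlur(cv2.resize(m.astype(np.float32),(w,w),interpolation=cv2.INTER_AREA),(0,0),sig)
    def f(x,full=0):
        a=c+x[2:4]*1e-3; W=poly(T,a+x[:2]*1e-3,[(.037,.02),(.041,.02)],u0,v0,w)|poly(T,a+x[:2]*1e-3,[(.041,.008),(.056,.008)],u0,v0,w)
        H=d(poly(T,a,[(.031,.02),(.037,.02)],u0,v0,w)&~W); A=np.c_[H[sp],d(W)[sp],np.ones(sp.sum())]
        k=np.linalg.lstsq(A,b[sp],rcond=None)[0]; return np.r_[A@k-b[sp],x[2:4]*8]
    L=[(np.sum(f(np.array([i,j,0,0]))**2),round(i,1),round(j,1)) for i in np.arange(-3,3.1,.4) for j in np.arange(-3,3.1,.4)]
    L.sort(); r=least_squares(f,[L[0][1],L[0][2],0,0],diff_step=.05,x_scale=1); print("flange",c,"grid",L[:3],"fit mm",np.round(r.x,2),round(2*r.cost))
E
python3 - <<'E'
from h import *
T=Cam("top");S=Cam("scene")
for s in(.5,.8): offset(T,(.6355,-.1505),s)
for s in(.8,1.2): offset(S,(.6355,-.1505),s)
E
```

```text
flange [ 0.6355 -0.1505] grid [(np.float64(16189.503214075216), np.float64(1.0), np.float64(-2.2)), (np.float64(16317.40281580768), np.float64(1.4), np.float64(-2.2)), (np.float64(16421.30574895326), np.float64(1.0), np.float64(-2.6))] fit mm [ 1.  -2.2  0.   0. ] 16190
flange [ 0.6355 -0.1505] grid [(np.float64(17018.40887251175), np.float64(1.0), np.float64(-2.2)), (np.float64(17140.858007560353), np.float64(1.0), np.float64(-2.6)), (np.float64(17212.325198438004), np.float64(1.4), np.float64(-2.2))] fit mm [ 1.  -2.2  0.   0. ] 17012
flange [ 0.6361 -0.1501] grid [(np.float64(23552.87550129938), np.float64(0.2), np.float64(-2.6)), (np.float64(23634.35951333944), np.float64(0.6), np.float64(-2.6)), (np.float64(23650.872418556537), np.float64(-1.4), np.float64(-3.0))] fit mm [ 0.22 -2.59  0.    0.  ] 23529
flange [ 0.6361 -0.1501] grid [(np.float64(21616.05125674278), np.float64(-1.4), np.float64(-3.0)), (np.float64(21646.577670198392), np.float64(0.2), np.float64(-2.6)), (np.float64(21663.798035865217), np.float64(-0.6), np.float64(-2.6))] fit mm [-1.4 -3.   0.   0. ] 21616
```

Emit:
apply_moves(xyz=[[0, 0, -0.06], [0, 0, -0.13], [0, 0, -0.13], [0.194, 0.052, 0], [0.194, 0.052, 0], [0.194, 0.052, 0], [0.194, 0.053, 0], [0.195, 0.053, 0]], rot=[[0, 0, 0], [0, 0, 0], [0, 0, 0], [0, 0, 0], [0, 0, 0], [0, 0, 0], [0, 0, 0], [0, 0, 0]], hand=[-1, -1, -1, -1, -1, -1, -1, -1])

```text
clock: 28.62
position: [0.5809, 0.0014, 0.1096]
ee_rot: [0.0, 0.707, 0.707, 0.0]
contact_force: [0.3, -0.6, -0.9]
width: 0.0134
gripper_force: 48.8
```

Emit:
apply_moves(xyz=[[0, 0, 0.09], [0, 0, 0.08], [0, 0, 0], [0, 0, 0], [0, 0, 0], [0, 0, 0], [0, 0, 0], [0, 0, 0]], rot=[[0, 0, 0], [0, 0, 0], [0, 0, 0], [0, 0, 0], [0, 0, 0], [0, 0, 0], [0, 0, 0], [0, 0, 0]], hand=[-1, -1, -1, -1, -1, -1, -1, -1])

```text
clock: 29.62
position: [0.5807, -0.0005, 0.059]
ee_rot: [0.0, 0.707, 0.707, 0.0]
contact_force: [-0.1, -0.1, -0.7]
width: 0.0136
gripper_force: 48.9
```

```bash
python3 - <<'E'
from h import *
st()
go((.5806,-.0002,.0455,0))
E
```

```text
{'clock': np.float64(29.625), 'position': array([ 5.807e-01, -5.000e-04,  5.900e-02]), 'ee_rot': array([1.000e-04, 7.074e-01, 7.068e-01, 2.000e-04]), 'width': np.float64(0.0136), 'gripper_force': np.float64(48.8601), 'contact_force': array([-0.0834, -0.1203, -0.697 ])} [-0.121  0.428  1.738  0.     0.975 -0.12 ]
at [ 5.807e-01 -5.000e-04  5.900e-02] yaw -0.04 w 0.0136 t 29.62 q6 -0.12 tilt [0.0004 0.0001]
 shift [ 0.0011 -0.0005  0.045 ]  turn -0.0007 dist 0.0
```

Emit:
apply_moves(xyz=[[0.001, 0, 0.03], [0, 0, 0.012], [0, 0, 0.004], [0, 0, 0.003], [0, 0, 0], [0, 0, 0], [0, 0, 0], [0, 0, 0]], rot=[[0, 0, 0], [0, 0, 0], [0, 0, 0], [0, 0, 0], [0, 0, 0], [0, 0, 0], [0, 0, 0], [0, 0, 0]], hand=[-1, -1, -1, -1, -1, -1, -0.5, -0.5])

```text
clock: 30.62
position: [0.5808, -0.0002, 0.044]
ee_rot: [0.0, 0.707, 0.707, 0.0]
contact_force: [-0.8, -0.3, 0.2]
width: 0.0213
gripper_force: 0.0
```

Emit:
apply_moves(xyz=[[0, 0, -0.02], [0, 0, -0.05], [0, 0, 0], [0, 0, 0], [0, 0, 0], [0, 0, 0.04], [0, 0, 0.02], [0, 0, 0]], rot=[[0, 0, 0], [0, 0, 0], [0, 0, 0], [0, 0, 0], [0, 0, 0], [0, 0, 0], [0, 0, 0], [0, 0, 0]], hand=[-0.3, 0, 0.18, 0.18, 0.18, 0.18, 0.18, 0.18], force=20)

```text
clock: 31.62
position: [0.5798, -0.0001, 0.0459]
ee_rot: [-0.001, 0.707, 0.707, -0.001]
contact_force: [0.0, 0.6, -0.9]
width: 0.0506
gripper_force: 0.0
```

```bash
python3 - <<'E'
from h import *
st()
go((.5806,-.0002,.036,0))
T=Cam("top")
save("c8",np.hstack([cv2.resize(T.im[160:210,261:311],(400,400),interpolation=cv2.INTER_CUBIC),cv2.resize(Cam("scene").im[200:260,270:330],(400,400),interpolation=cv2.INTER_CUBIC)]))
E
```

```text
{'clock': np.float64(31.625), 'position': array([ 5.798e-01, -1.000e-04,  4.590e-02]), 'ee_rot': array([-1.000e-03,  7.073e-01,  7.069e-01, -7.000e-04]), 'width': np.float64(0.0506), 'gripper_force': np.float64(0.0), 'contact_force': array([ 0.048 ,  0.6054, -0.9354])} [-0.12   0.443  1.752  0.     0.949 -0.12 ]
at [ 5.798e-01 -1.000e-04  4.590e-02] yaw -0.04 w 0.0506 t 31.62 q6 -0.12 tilt [-0.0023  0.0004]
 shift [-0.0004  0.0025  0.033 ]  turn -0.0006 dist 0.001
```

View pics/c8.png

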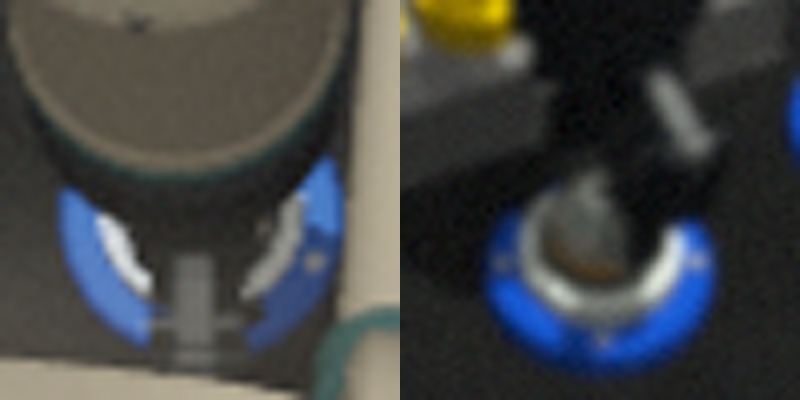

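Emit:
apply_moves(xyz=[[0, 0, 0.02], [0, 0, 0.01], [0, 0, 0.01], [0, 0, 0], [0, 0, 0]], rot=[[0, 0, 0], [0, 0, 0], [0, 0, 0], [0, 0, 0], [0, 0, 0]], hand=[0.1, 0.1, 0.1, 0.1, 0.1])

```text
clock: 32.35
position: [0.5807, -0.0002, 0.0351]
ee_rot: [0.0, 0.707, 0.707, 0.0]
contact_force: [-0.0, 0.5, 0.3]
width: 0.0476
gripper_force: 0.0
```

Emit:
apply_moves(xyz=[[0, 0, 0.005], [0, 0, 0], [0, 0, 0.005], [0, 0, 0]], rot=[[0, 0, 0], [0, 0, 0], [0, 0, 0], [0, 0, 0]], hand=[0.1, 0.1, 0.1, 0.1])

```text
clock: 32.85
position: [0.5806, -0.0001, 0.032]
ee_rot: [-0.0, 0.707, 0.707, -0.0]
contact_force: [0.1, -0.1, -0.0]
width: 0.0473
gripper_force: 0.0
```

Emit:
apply_moves(xyz=[[0, 0, 0.005], [0, 0, 0], [0, 0, 0]], rot=[[0, 0, 0], [0, 0, 0], [0, 0, 0]], hand=[0.1, 0.1, 0.1])

```text
clock: 33.22
position: [0.5807, -0.0001, 0.0306]
ee_rot: [-0.0, 0.707, 0.707, 0.0]
contact_force: [0.4, 0.1, -1.0]
width: 0.0469
gripper_force: 0.0
```

Emit:
apply_moves(xyz=[[0, 0, 0.004], [0, 0, 0], [0, 0, 0]], rot=[[0, 0, 0], [0, 0, 0], [0, 0, 0]], hand=[0.1, 0.1, 0.1])

```text
clock: 33.6
position: [0.5806, -0.0002, 0.0294]
ee_rot: [-0.0, 0.707, 0.707, 0.0]
contact_force: [0.6, -0.1, 0.7]
width: 0.0472
gripper_force: 0.0
```

Emit:
apply_moves(xyz=[[0, 0, 0.004], [0, 0, 0], [0, 0, 0]], rot=[[0, 0, 0], [0, 0, 0], [0, 0, 0]], hand=[0.1, 0.1, 0.1])

```text
clock: 33.98
position: [0.5808, -0.0002, 0.0285]
ee_rot: [0.0, 0.707, 0.707, 0.0]
contact_force: [-0.6, -0.1, 3.0]
width: 0.047
gripper_force: 1.5
```

Emit:
apply_moves(xyz=[[0, 0, -0.009], [0, 0, 0], [0, 0, 0], [0, 0, 0], [0, 0, 0], [0, 0, 0], [0, 0, 0]], rot=[[0, 0, 0], [0, 0, 0], [0, 0, 0], [0, 0, 0], [0, 0, 0], [0, 0, 0], [0, 0, 0]], hand=[0.1, 0.1, -0.15, -0.15, -0.15, -0.15, -0.15])

```text
clock: 34.85
position: [0.5812, -0.0002, 0.031]
ee_rot: [0.0, 0.707, 0.707, 0.0]
contact_force: [2.1, 0.3, 1.1]
width: 0.0392
gripper_force: 20.8
```

```bash
python3 - <<'E'
from h import *
st()
go((.5806,-.0002,.044,90))
E
```

```text
{'clock': np.float64(34.85), 'position': array([ 5.812e-01, -2.000e-04,  3.100e-02]), 'ee_rot': array([4.000e-04, 7.073e-01, 7.069e-01, 4.000e-04]), 'width': np.float64(0.0392), 'gripper_force': np.float64(20.8442), 'contact_force': array([2.0933, 0.2766, 1.1407])} [-0.12   0.461  1.767  0.     0.912 -0.12 ]
at [ 5.812e-01 -2.000e-04  3.100e-02] yaw -0.03 w 0.0392 t 34.85 q6 -0.12 tilt [0.0011 0.    ]
 shift [-0.0001 -0.002  -0.0433]  turn -1.5006 dist 0.001
```

Emit:
apply_moves(xyz=[[0, 0.002, 0], [0, 0, -0.01], [0, 0, 0], [0, 0, 0], [0, 0, 0], [0, 0, 0], [0, 0, 0], [0, 0, 0]], rot=[[0, 0, 0], [0, 0, 0], [0, 0, -0.167], [0, 0, -0.167], [0, 0, -0.167], [0, 0, -0.167], [0, 0, -0.167], [0, 0, -0.167]], hand=[0.18, 0.18, 0.18, 0.18, 0.18, 0.18, 0.18, 0.18])

```text
clock: 35.85
position: [0.5807, -0.0002, 0.0339]
ee_rot: [-0.001, 0.255, 0.967, -0.0]
contact_force: [0.8, 0.1, -0.3]
width: 0.0505
gripper_force: 0.0
```

Emit:
apply_moves(xyz=[[0, 0, 0], [0, 0, 0], [0, 0, 0.01], [0, 0, 0], [0, 0, 0], [0, 0, 0], [0, 0, 0], [0, 0, 0]], rot=[[0, 0, -0.167], [0, 0, -0.167], [0, 0, -0.167], [0, 0, 0], [0, 0, 0], [0, 0, 0], [0, 0, 0], [0, 0, 0]], hand=[0.18, 0.18, 0.18, 0.18, -0.15, -0.15, -0.15, -0.15])

```text
clock: 36.85
position: [0.581, -0.0004, 0.0311]
ee_rot: [-0.0, -0.001, 1.0, -0.0]
contact_force: [-1.9, -0.6, 2.9]
width: 0.0391
gripper_force: 20.3
```

```bash
python3 - <<'E'
from h import *
st()
go((.5812,-.0002,.044,90))
E
```

```text
{'clock': np.float64(36.85), 'position': array([ 5.81e-01, -4.00e-04,  3.11e-02]), 'ee_rot': array([-2.0e-04, -1.1e-03,  1.0e+00, -2.0e-04]), 'width': np.float64(0.0391), 'gripper_force': np.float64(20.2923), 'contact_force': array([-1.9088, -0.615 ,  2.857 ])} [-1.200e-01  4.620e-01  1.766e+00 -1.000e-03  9.140e-01 -1.693e+00]
at [ 5.81e-01 -4.00e-04  3.11e-02] yaw 90.13 w 0.0391 t 36.85 q6 -1.69 tilt [-0.0005 -0.0003]
 shift [-0.0007  0.0008 -0.0431]  turn 0.0021 dist 0.0
```

Emit:
apply_moves(xyz=[[0, 0, 0], [0, 0, -0.1], [0, 0, -0.13], [-0.06, -0.167, 0], [-0.06, -0.167, 0], [-0.061, -0.167, 0], [0, 0, 0], [0, 0, 0]], rot=[[0, 0, 0], [0, 0, 0], [0, 0, 0], [0, 0, 0], [0, 0, 0], [0, 0, 0], [0, 0, 0], [0, 0, 0]], hand=[0.18, 0.18, 0.18, 0.18, 0.18, 0.18, 0.18, 0.18])

```text
clock: 37.85
position: [0.6355, -0.1497, 0.0993]
ee_rot: [-0.0, -0.001, 1.0, 0.001]
contact_force: [-1.0, 0.1, -0.0]
width: 0.0502
gripper_force: 0.0
```

Emit:
apply_moves(xyz=[[0, 0, 0], [0, 0, 0], [0, 0, 0.1], [0, 0, 0.08], [0, 0, 0], [0, 0, 0], [0, 0, 0], [0, 0, 0]], rot=[[0, 0, 0], [0, 0, 0], [0, 0, 0], [0, 0, 0], [0, 0, 0], [0, 0, 0], [0, 0, 0], [0, 0, 0]], hand=[0.18, 0.18, 0.18, 0.18, 0.18, 0.18, 0.18, 0.18])

```text
clock: 38.85
position: [0.6365, -0.1505, 0.0469]
ee_rot: [0.001, -0.001, 1.0, -0.0]
contact_force: [1.0, -0.6, 0.5]
width: 0.0504
gripper_force: 0.0
```

```bash
python3 - <<'E'
from h import *
st()
go((.6353,-.1505,.0307,90))
E
```

```text
{'clock': np.float64(38.85), 'position': array([ 0.6365, -0.1505,  0.0469]), 'ee_rot': array([ 9.0e-04, -1.3e-03,  1.0e+00, -3.0e-04]), 'width': np.float64(0.0504), 'gripper_force': np.float64(0.0), 'contact_force': array([ 1.0297, -0.5848,  0.4551])} [-0.339  0.532  1.578  0.     1.03  -1.912]
at [ 0.6365 -0.1505  0.0469] yaw 90.15 w 0.0504 t 38.85 q6 -1.91 tilt [ 0.0017 -0.0005]
 shift [ 0.004  -0.      0.0541]  turn 0.0024 dist 0.001
```

Emit:
apply_moves(xyz=[[0.001, 0, 0.033], [0, 0, 0.02], [0, 0, 0], [0, 0, 0], [0, 0, 0], [0, 0, 0], [0, 0, 0], [0, 0, 0]], rot=[[0, 0, 0], [0, 0, 0], [0, 0, 0], [0, 0, 0], [0, 0, 0], [0, 0, 0], [0, 0, 0], [0, 0, 0]], hand=[0.18, 0.18, 0.18, 0.18, -0.15, -0.15, -0.15, -0.15])

```text
clock: 39.85
position: [0.6358, -0.1502, 0.0303]
ee_rot: [0.0, -0.001, 1.0, 0.0]
contact_force: [-0.2, 1.6, 1.8]
width: 0.0393
gripper_force: 20.4
```

Emit:
apply_moves(xyz=[[0, 0, 0], [0, 0, -0.01], [0, 0, 0], [0, 0, 0], [0, 0, 0], [0, 0, 0], [0, 0, 0], [0, 0, 0]], rot=[[0, 0, 0], [0, 0, 0], [0, 0, 0.167], [0, 0, 0.167], [0, 0, 0.167], [0, 0, 0.167], [0, 0, 0.167], [0, 0, 0.167]], hand=[0.18, 0.18, 0.18, 0.18, 0.18, 0.18, 0.18, 0.18])

```text
clock: 40.85
position: [0.6357, -0.1505, 0.0331]
ee_rot: [0.0, 0.502, 0.865, -0.0]
contact_force: [-0.5, 0.2, -0.1]
width: 0.0504
gripper_force: 0.0
```

Emit:
apply_moves(xyz=[[0, 0, 0], [0, 0, 0], [0, 0, 0.01], [0, 0, 0], [0, 0, 0], [0, 0, 0], [0, 0, 0], [0, 0, 0]], rot=[[0, 0, 0.167], [0, 0, 0.167], [0, 0, 0.167], [0, 0, 0], [0, 0, 0], [0, 0, 0], [0, 0, 0], [0, 0, 0]], hand=[0.18, 0.18, 0.18, 0.18, -0.15, -0.15, -0.15, -0.15])

```text
clock: 41.85
position: [0.6354, -0.1504, 0.0302]
ee_rot: [-0.0, 0.707, 0.707, -0.0]
contact_force: [-2.4, -1.0, 2.2]
width: 0.0386
gripper_force: 20.4
```

```bash
python3 - <<'E'
from h import *
st()
go((.6353,-.1505,.1,0),(.4187,-.3475,.1,0))
E
```

```text
{'clock': np.float64(41.85), 'position': array([ 0.6354, -0.1504,  0.0302]), 'ee_rot': array([-1.000e-04,  7.071e-01,  7.071e-01, -2.000e-04]), 'width': np.float64(0.0386), 'gripper_force': np.float64(20.3554), 'contact_force': array([-2.386 , -0.9801,  2.1965])} [-0.339  0.549  1.596 -0.     0.997 -0.339]
at [ 0.6354 -0.1504  0.0302] yaw 0.0 w 0.0386 t 41.85 q6 -0.34 tilt [-0.0004 -0.0001]
 shift [-0.0004 -0.0003 -0.2328]  turn 0.0 dist 0.0
 shift [-0.6567 -0.722   0.    ]  turn -0.0 dist 0.293
```

Emit:
apply_moves(xyz=[[0, 0, 0], [0, 0, -0.1], [0, 0, -0.13], [-0.131, -0.144, 0], [-0.131, -0.144, 0], [-0.131, -0.144, 0], [-0.132, -0.145, 0], [-0.132, -0.145, 0]], rot=[[0, 0, 0], [0, 0, 0], [0, 0, 0], [0, 0, 0], [0, 0, 0], [0, 0, 0], [0, 0, 0], [0, 0, 0]], hand=[0.18, 0.18, 0.18, 0.18, 0.18, -0.2, -0.2, -0.2])

```text
clock: 42.85
position: [0.4181, -0.3487, 0.0991]
ee_rot: [0.001, 0.707, 0.707, 0.0]
contact_force: [0.9, -0.9, -0.2]
width: 0.0343
gripper_force: 0.0
```

Emit:
apply_moves(xyz=[[0, 0, 0.1], [0, 0, 0.08], [0, 0, 0], [0, 0, 0], [0, 0, 0], [0, 0, 0], [0, 0, 0], [0, 0, 0]], rot=[[0, 0, 0], [0, 0, 0], [0, 0, 0], [0, 0, 0], [0, 0, 0], [0, 0, 0], [0, 0, 0], [0, 0, 0]], hand=[-0.2, -0.2, -0.2, -0.2, -0.2, -0.2, -0.2, -0.2])

```text
clock: 43.85
position: [0.419, -0.3473, 0.0451]
ee_rot: [0.0, 0.707, 0.707, 0.0]
contact_force: [0.1, 0.8, -0.5]
width: 0.0343
gripper_force: 0.0
```

```bash
python3 - <<'E'
from h import *
st()
go((.4187,-.3475,.014,0))
T=Cam("top");S=Cam("scene")
for c in((.5813,-.0004),(.6353,-.1502)):
  for K in(T,S): offset(K,c,.8)
E
```

```text
{'clock': np.float64(43.85), 'position': array([ 0.419 , -0.3473,  0.0451]), 'ee_rot': array([2.000e-04, 7.073e-01, 7.069e-01, 0.000e+00]), 'width': np.float64(0.0343), 'gripper_force': np.float64(0.0), 'contact_force': array([ 0.1063,  0.7912, -0.5223])} [-0.82   0.4    1.835  0.     0.906 -0.82 ]
at [ 0.419  -0.3473  0.0451] yaw -0.03 w 0.0343 t 43.85 q6 -0.82 tilt [ 0.0003 -0.0002]
 shift [-0.0007 -0.001   0.1038]  turn -0.0005 dist 0.0
flange [ 0.5817 -0.0007] grid [(np.float64(12757.353880834857), np.float64(-3.0), np.float64(3.0)), (np.float64(12858.028120939001), np.float64(1.0), np.float64(1.4)), (np.float64(12864.029182188933), np.float64(1.0), np.float64(1.8))] fit mm [-3.  3.  0.  0.] 12757
flange [ 0.5823 -0.0007] grid [(np.float64(14079.268984628347), np.float64(-3.0), np.float64(-0.6)), (np.float64(14167.541596558858), np.float64(-3.0), np.float64(-0.2)), (np.float64(14236.114010113575), np.float64(-3.0), np.float64(-1.0))] fit mm [-6.29  0.6   0.    0.  ] 12996
flange [ 0.6356 -0.1506] grid [(np.float64(14019.540621799677), np.float64(0.6), np.float64(-1.4)), (np.float64(14042.07378891695), np.float64(1.0), np.float64(-1.4)), (np.float64(14082.208570168023), np.float64(1.0), np.float64(-1.8))] fit mm [ 0.6  -1.39  0.    0.  ] 14009
flange [ 0.636  -0.1501] grid [(np.float64(27887.30680642607), np.float64(-3.0), np.float64(-0.2)), (np.float64(27994.18575485369), np.float64(-3.0), np.float64(0.2)), (np.float64(28021.709041675855), np.float64(-3.0), np.float64(0.6))] fit mm [-3.02 -0.12  0.    0.  ] 27845
```

Emit:
apply_moves(xyz=[[0, 0, 0.06], [0, 0, 0.043], [0, 0, 0], [0, 0, 0], [0, 0, 0], [0, 0, 0], [0, 0, 0], [0, 0, -0.06]], rot=[[0, 0, 0], [0, 0, 0], [0, 0, 0], [0, 0, 0], [0, 0, 0], [0, 0, 0], [0, 0, 0], [0, 0, 0]], hand=[-0.2, -0.2, -0.2, -1, -1, -1, -1, -1], force=50)

```text
clock: 44.95
position: [0.418, -0.3464, 0.0312]
ee_rot: [-0.002, 0.707, 0.707, 0.0]
contact_force: [-0.0, -0.1, -0.6]
width: 0.0135
gripper_force: 48.8
```

Emit:
apply_moves(xyz=[[0, 0, -0.13], [0, 0, -0.13], [0, 0, 0], [0, 0, 0], [0, 0, 0]], rot=[[0, 0, 0], [0, 0, 0], [0, 0, 0], [0, 0, 0], [0, 0, 0]], hand=[-1, -1, -1, -1, -1])

```text
clock: 45.58
position: [0.4181, -0.3464, 0.1086]
ee_rot: [-0.002, 0.707, 0.707, 0.0]
contact_force: [0.1, -0.5, -0.6]
width: 0.0129
gripper_force: 48.8
```

```bash
python3 - <<'E'
from h import *
st()
go((.5663,.137,.11,0),(.5663,.137,.058,0))
E
```

```text
{'clock': np.float64(45.575), 'position': array([ 0.4181, -0.3464,  0.1086]), 'ee_rot': array([-1.600e-03,  7.073e-01,  7.069e-01,  1.000e-04]), 'width': np.float64(0.0129), 'gripper_force': np.float64(48.8048), 'contact_force': array([ 0.1122, -0.5333, -0.635 ])} [-0.82   0.328  1.757  0.     1.059 -0.82 ]
at [ 0.4181 -0.3464  0.1086] yaw -0.03 w 0.0129 t 45.58 q6 -0.82 tilt [-0.0022  0.0025]
 shift [ 1.6116  0.4932 -0.0048]  turn -0.0006 dist 0.506
 shift [0.     0.     0.1733]  turn -0.0 dist 0.0
```

Emit:
apply_moves(xyz=[[0.179, 0.055, 0], [0.179, 0.055, 0], [0.179, 0.055, 0], [0.179, 0.055, 0], [0.179, 0.055, 0], [0.179, 0.055, 0], [0.179, 0.055, 0], [0.18, 0.054, 0]], rot=[[0, 0, 0], [0, 0, 0], [0, 0, 0], [0, 0, 0], [0, 0, 0], [0, 0, 0], [0, 0, 0], [0, 0, 0]], hand=[-1, -1, -1, -1, -1, -1, -1, -1])

```text
clock: 46.58
position: [0.5505, 0.0843, 0.1088]
ee_rot: [-0.001, 0.707, 0.707, -0.001]
contact_force: [1.0, -0.2, -0.7]
width: 0.0134
gripper_force: 48.8
```

Emit:
apply_moves(xyz=[[0.18, 0.054, 0], [0, 0, 0], [0, 0, 0.09], [0, 0, 0.08], [0, 0, 0], [0, 0, 0], [0, 0, 0], [0, 0, 0]], rot=[[0, 0, 0], [0, 0, 0], [0, 0, 0], [0, 0, 0], [0, 0, 0], [0, 0, 0], [0, 0, 0], [0, 0, 0]], hand=[-1, -1, -1, -1, -1, -1, -1, -1])

```text
clock: 47.58
position: [0.5677, 0.1364, 0.06]
ee_rot: [0.0, 0.707, 0.707, 0.001]
contact_force: [-0.3, -0.2, -0.8]
width: 0.0135
gripper_force: 48.9
```

```bash
python3 - <<'E'
from h import *
st()
go((.5663,.137,.0445,0))
E
```

```text
{'clock': np.float64(47.575), 'position': array([0.5677, 0.1364, 0.06  ]), 'ee_rot': array([5.000e-04, 7.074e-01, 7.068e-01, 7.000e-04]), 'width': np.float64(0.0135), 'gripper_force': np.float64(48.9053), 'contact_force': array([-0.2584, -0.172 , -0.8375])} [0.117 0.431 1.73  0.    0.979 0.117]
at [0.5677 0.1364 0.06  ] yaw -0.04 w 0.0135 t 47.58 q6 0.12 tilt [0.0016 0.0003]
 shift [ 0.0019 -0.0045  0.0516]  turn -0.0007 dist 0.001
```

Emit:
apply_moves(xyz=[[0.001, -0.003, 0.03], [0, 0, 0.012], [0, 0, 0.005], [0, 0, 0.003], [0, 0, 0], [0, 0, 0]], rot=[[0, 0, 0], [0, 0, 0], [0, 0, 0], [0, 0, 0], [0, 0, 0], [0, 0, 0]], hand=[-1, -1, -1, -1, -1, -1])

```text
clock: 48.32
position: [0.5656, 0.1368, 0.0454]
ee_rot: [-0.0, 0.707, 0.707, -0.0]
contact_force: [-3.8, -0.5, 10.0]
width: 0.0134
gripper_force: 49.8
```

Emit:
apply_moves(xyz=[[0, 0, 0.002], [0, 0, 0], [0, 0, 0], [0, 0, 0], [0, 0, -0.02], [0, 0, -0.04], [0, 0, 0], [0, 0, 0]], rot=[[0, 0, 0], [0, 0, 0], [0, 0, 0], [0, 0, 0], [0, 0, 0], [0, 0, 0], [0, 0, 0], [0, 0, 0]], hand=[-1, -0.5, -0.5, -0.5, -0.3, 0.18, 0.18, 0.18], force=20)

```text
clock: 49.32
position: [0.5663, 0.1368, 0.0618]
ee_rot: [0.0, 0.707, 0.707, 0.0]
contact_force: [0.3, -0.0, 0.5]
width: 0.0503
gripper_force: 0.0
```

```bash
python3 - <<'E'
from h import *
st()
go((.5663,.137,.0305,0))
E
```

```text
{'clock': np.float64(49.325), 'position': array([0.5663, 0.1368, 0.0618]), 'ee_rot': array([1.000e-04, 7.073e-01, 7.069e-01, 3.000e-04]), 'width': np.float64(0.0503), 'gripper_force': np.float64(0.0), 'contact_force': array([ 0.2779, -0.039 ,  0.5469])} [0.118 0.427 1.73  0.    0.983 0.118]
at [0.5663 0.1368 0.0618] yaw -0.03 w 0.0503 t 49.33 q6 0.12 tilt [0.0006 0.0001]
 shift [ 0.0005 -0.      0.1044]  turn -0.0006 dist 0.0
```

Emit:
apply_moves(xyz=[[0, 0, 0.05], [0, 0, 0.03], [0, 0, 0.022], [0, 0, 0], [0, 0, 0], [0, 0, 0], [0, 0, 0], [0, 0, 0]], rot=[[0, 0, 0], [0, 0, 0], [0, 0, 0], [0, 0, 0], [0, 0, 0], [0, 0, 0], [0, 0, 0], [0, 0, 0]], hand=[0.18, 0.18, 0.18, 0.18, 0.18, -0.15, -0.15, -0.15])

```text
clock: 50.32
position: [0.5662, 0.1369, 0.0313]
ee_rot: [0.0, 0.707, 0.707, 0.0]
contact_force: [-2.0, -0.4, 3.2]
width: 0.0387
gripper_force: 20.3
```

Emit:
apply_moves(xyz=[[0, 0, 0], [0, 0, 0], [0, 0, -0.01], [0, 0, 0], [0, 0, 0], [0, 0, 0], [0, 0, 0], [0, 0, 0]], rot=[[0, 0, 0], [0, 0, 0], [0, 0, -0.167], [0, 0, -0.167], [0, 0, -0.167], [0, 0, -0.167], [0, 0, -0.167], [0, 0, -0.167]], hand=[-0.15, 0.18, 0.18, 0.18, 0.18, 0.18, 0.18, 0.18])

```text
clock: 51.32
position: [0.5665, 0.1368, 0.0336]
ee_rot: [0.0, 0.255, 0.967, 0.0]
contact_force: [-0.9, 0.7, -1.2]
width: 0.0508
gripper_force: 0.0
```

Emit:
apply_moves(xyz=[[0, 0, 0], [0, 0, 0], [0, 0, 0.01], [0, 0, 0], [0, 0, 0], [0, 0, 0], [0, 0, 0], [0, 0, 0]], rot=[[0, 0, -0.167], [0, 0, -0.167], [0, 0, -0.167], [0, 0, 0], [0, 0, 0], [0, 0, 0], [0, 0, 0], [0, 0, 0]], hand=[0.18, 0.18, 0.18, 0.18, -0.15, -0.15, -0.15, -0.15])

```text
clock: 52.32
position: [0.5663, 0.1369, 0.0309]
ee_rot: [0.0, -0.001, 1.0, 0.0]
contact_force: [0.2, 0.6, -0.1]
width: 0.0386
gripper_force: 20.3
```

```bash
python3 - <<'E'
from h import *
st()
go((.5663,.137,.15,90),(.5173,.3125,.15,90))
E
```

```text
{'clock': np.float64(52.325), 'position': array([0.5663, 0.1369, 0.0309]), 'ee_rot': array([ 2.e-04, -1.e-03,  1.e+00,  1.e-04]), 'width': np.float64(0.0386), 'gripper_force': np.float64(20.2618), 'contact_force': array([ 0.2028,  0.5968, -0.1443])} [ 0.118  0.463  1.763  0.     0.915 -1.455]
at [0.5663 0.1369 0.0309] yaw 90.12 w 0.0386 t 52.33 q6 -1.46 tilt [0.0003 0.0003]
 shift [ 1.000e-04  3.000e-04 -3.969e-01]  turn 0.0019 dist 0.0
 shift [0.1633 0.585  0.    ]  turn -0.0 dist 0.182
```

Emit:
apply_moves(xyz=[[0, 0, 0], [0, 0, -0.1], [0, 0, -0.15], [0, 0, -0.15], [0.172, -0.072, 0], [0.172, -0.072, 0], [0.172, -0.072, 0], [0.172, -0.072, 0]], rot=[[0, 0, 0], [0, 0, 0], [0, 0, 0], [0, 0, 0], [0, 0, 0], [0, 0, 0], [0, 0, 0], [0, 0, 0]], hand=[0.18, 0.18, 0.18, 0.18, -0.1, -0.1, -0.1, -0.1])

```text
clock: 53.32
position: [0.3583, 0.0492, 0.1509]
ee_rot: [0.0, -0.002, 1.0, -0.0]
contact_force: [-0.0, -1.4, 1.1]
width: 0.0387
gripper_force: 0.0
```

```bash
python3 - <<'E'
from h import *
go((.5173,.3125,.15,90))
T=Cam("top");S=Cam("scene")
E=[(.5665,.1369),(.5815,-.0006),(.6355,-.1505)]
def cr(K,p,w,n):
    u,v=(K.proj([[*p,.03]])[0]-w/2).astype(int); return cv2.resize(K.im[v:v+w,u:u+w],(n,n),interpolation=cv2.INTER_CUBIC)
A=np.hstack([cr(T,p,34,264) for p in E]); B=np.hstack([cr(S,p,34,264) for p in E]); save("c9",np.vstack([A,B]))
B=T.im[190:275,115:200]; save("c10",np.hstack([cv2.resize(B,(400,400),interpolation=cv2.INTER_CUBIC),cv2.resize(S.im[135:215,340:420],(400,400),interpolation=cv2.INTER_CUBIC)]))
E
```

```text
at [0.3583 0.0492 0.1509] yaw 90.18 w 0.0387 t 53.33 q6 -1.63 tilt [ 0.0004 -0.0006]
 shift [-0.5329  0.8759  0.0032]  turn 0.003 dist 0.308
```

View pics/c9.png

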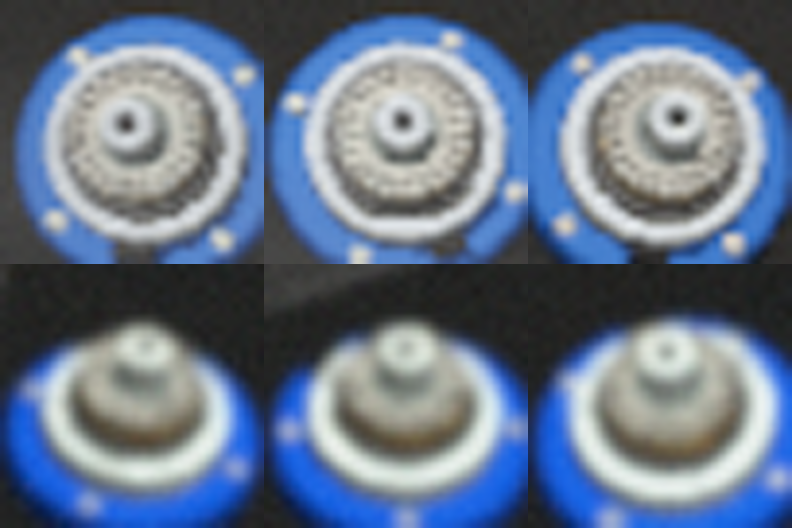

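View pics/c10.png

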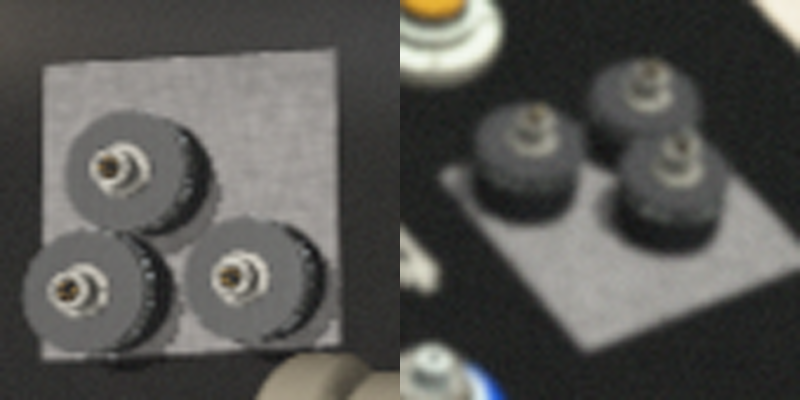

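```bash
cat >> h.py <<'E'
def holes(T,pts,z=.062,w=7):
    b=np.clip(cv2.GaussianBlur(T.im[...,0].astype(np.float32)-T.im[...,2],(0,0),.5)-18,0,None)
    for p in pts:
        u,v=int(round(p[0])),int(round(p[1])); s=b[v-w:v+w+1,u-w:u+w+1]; m=cv2.moments(s)
        if m["m00"]<5: print("none");continue
        q=(u-w+m["m10"]/m["m00"],v-w+m["m01"]/m["m00"]); print("hole",np.round(q,1),round(m["m00"]),np.round(T.un([q],z)[0][:2],4))
E
python3 - <<'E'
from h import *
T=Cam("top");S=Cam("scene")
holes(T,[(137,225),(129,251),(164,248.5)])
# scene crop 5x from (340,135): stub tops
print(S.proj([[.4955,.333,.062],[.44,.349,.062],[.4415,.2715,.062]]), "read", [(340+x/5-.4,135+y/5-.4) for x,y in((683,143),(650,68),(536,112)) ])
for x,y in((683-400,143),(650-400,68),(536-400,112)): print(np.round(S.un([(340+x/5-.4,135+y/5-.4)],.062)[0],4))
E
```

```text
hole [137.1 224.7] 116 [0.4961 0.3325]
hole [128.8 251.4] 140 [0.4373 0.3495]
hole [162.8 248.3] 158 [0.4419 0.2735]
[[396.4985095  163.89715714]
 [390.14459618 149.65391951]
 [366.41351718 158.12252434]] read [(476.20000000000005, 163.2), (469.6, 148.2), (446.8, 157.0)]
[0.4929 0.3338 0.062 ]
[0.4343 0.3509 0.062 ]
[0.4381 0.2748 0.062 ]
```

Emit:
apply_moves(xyz=[[-0.07, 0.187, 0], [-0.07, 0.186, 0], [-0.07, 0.186, 0], [-0.069, 0.186, 0], [0, 0, 0.13], [0, 0, 0.1], [0, 0, 0], [0, 0, 0]], rot=[[0, 0, 0], [0, 0, 0], [0, 0, 0], [0, 0, 0], [0, 0, 0], [0, 0, 0], [0, 0, 0], [0, 0, 0]], hand=[-0.15, -0.15, -0.15, -0.15, -0.15, -0.15, -0.15, -0.15])

```text
clock: 54.52
position: [0.4446, 0.2745, 0.0827]
ee_rot: [0.001, -0.001, 1.0, 0.0]
contact_force: [-0.3, -0.5, 1.0]
width: 0.0363
gripper_force: 0.0
```

Emit:
apply_moves(xyz=[[0, 0, 0], [0, 0, 0], [0, 0, 0], [0, 0, 0]], rot=[[0, 0, 0], [0, 0, 0], [0, 0, 0], [0, 0, 0]], hand=[-0.15, -0.15, -0.15, -0.15])

```text
clock: 55.02
position: [0.4433, 0.2736, 0.0822]
ee_rot: [0.0, -0.001, 1.0, 0.0]
contact_force: [-0.7, -0.0, -1.0]
width: 0.0361
gripper_force: 0.0
```

```bash
python3 - <<'E'
from h import *
go((.4416,.2735,.048,90))
E
```

```text
at [0.4433 0.2736 0.0822] yaw 90.14 w 0.0361 t 55.02 q6 -1.15 tilt [0.0006 0.0003]
 shift [ 0.0056 -0.0002  0.1141]  turn 0.0023 dist 0.002
```

Emit:
apply_moves(xyz=[[0.005, 0, 0.06], [0, 0, 0.05], [0, 0, 0], [0, 0, 0], [0, 0, 0], [0, 0, 0], [0, 0, 0], [0, 0, 0]], rot=[[0, 0, 0], [0, 0, 0], [0, 0, 0], [0, 0, 0], [0, 0, 0], [0, 0, 0], [0, 0, 0], [0, 0, 0]], hand=[-0.15, -0.15, -0.15, -0.15, -1, -1, -1, -1])

```text
clock: 56.02
position: [0.4422, 0.2738, 0.0494]
ee_rot: [0.001, -0.001, 1.0, 0.0]
contact_force: [0.8, -0.4, 4.3]
width: 0.0171
gripper_force: 19.8
```

Emit:
apply_moves(xyz=[[0, 0, 0], [0, 0, 0], [0, 0, 0], [0, 0, 0], [0, 0, 0], [0, 0, 0], [0, 0, 0], [0, 0, 0]], rot=[[0, 0, 0], [0, 0, 0], [0, 0, 0.167], [0, 0, 0.167], [0, 0, 0.167], [0, 0, 0.167], [0, 0, 0.167], [0, 0, 0.167]], hand=[-0.25, -0.25, -0.25, -0.25, -0.25, -0.25, -0.25, -0.25])

```text
clock: 57.02
position: [0.4414, 0.2735, 0.0487]
ee_rot: [-0.0, 0.502, 0.865, -0.0]
contact_force: [1.4, 1.0, 0.3]
width: 0.032
gripper_force: 0.0
```

Emit:
apply_moves(xyz=[[0, 0, 0], [0, 0, 0], [0, 0, 0], [0, 0, 0], [0, 0, 0], [0, 0, 0], [0, 0, 0], [0, 0, 0]], rot=[[0, 0, 0.167], [0, 0, 0.167], [0, 0, 0.167], [0, 0, 0], [0, 0, 0], [0, 0, 0], [0, 0, 0], [0, 0, 0]], hand=[-0.25, -0.25, -0.25, -0.25, -1, -1, -1, -1], force=60)

```text
clock: 58.02
position: [0.4416, 0.2736, 0.049]
ee_rot: [-0.0, 0.707, 0.707, 0.0]
contact_force: [-0.5, -0.8, 2.1]
width: 0.0153
gripper_force: 58.5
```

```bash
python3 - <<'E'
from h import *
st()
go((.4416,.2735,.13,0),(.5662,.137,.13,0),(.5662,.137,.08,0))
E
```

```text
{'clock': np.float64(58.025), 'position': array([0.4416, 0.2736, 0.049 ]), 'ee_rot': array([-1.000e-04,  7.072e-01,  7.070e-01,  0.000e+00]), 'width': np.float64(0.0153), 'gripper_force': np.float64(58.5378), 'contact_force': array([-0.4553, -0.8367,  2.0924])} [0.421 0.365 1.884 0.    0.892 0.421]
at [0.4416 0.2736 0.049 ] yaw -0.01 w 0.0153 t 58.02 q6 0.42 tilt [-0.0001  0.0001]
 shift [-4.0e-04  1.0e-04 -2.7e-01]  turn -0.0002 dist 0.0
 shift [-0.455   0.4153  0.    ]  turn -0.0 dist 0.185
 shift [0.     0.     0.1667]  turn -0.0 dist 0.0
```

Emit:
apply_moves(xyz=[[0, 0, -0.05], [0, 0, -0.12], [0, 0, -0.12], [-0.114, 0.104, 0], [-0.114, 0.104, 0], [-0.114, 0.104, 0], [-0.113, 0.103, 0], [0, 0, 0]], rot=[[0, 0, 0], [0, 0, 0], [0, 0, 0], [0, 0, 0], [0, 0, 0], [0, 0, 0], [0, 0, 0], [0, 0, 0]], hand=[-1, -1, -1, -1, -1, -1, -1, -1])

```text
clock: 59.02
position: [0.5689, 0.1345, 0.1365]
ee_rot: [0.001, 0.709, 0.706, 0.001]
contact_force: [-0.7, 1.0, -1.5]
width: 0.0153
gripper_force: 58.8
```

Emit:
apply_moves(xyz=[[0, 0, 0.08], [0, 0, 0.07], [0, 0, 0], [0, 0, 0], [0, 0, 0], [0, 0, 0], [0, 0, 0], [0, 0, 0]], rot=[[0, 0, 0], [0, 0, 0], [0, 0, 0], [0, 0, 0], [0, 0, 0], [0, 0, 0], [0, 0, 0], [0, 0, 0]], hand=[-1, -1, -1, -1, -1, -1, -1, -1])

```text
clock: 60.02
position: [0.5661, 0.137, 0.091]
ee_rot: [0.0, 0.707, 0.707, 0.0]
contact_force: [0.6, 0.0, -1.3]
width: 0.015
gripper_force: 58.8
```

```bash
python3 - <<'E'
from h import *
st()
go((.5662,.137,.069,0))
E
```

```text
{'clock': np.float64(60.025), 'position': array([0.5661, 0.137 , 0.091 ]), 'ee_rot': array([0.000e+00, 7.073e-01, 7.069e-01, 1.000e-04]), 'width': np.float64(0.015), 'gripper_force': np.float64(58.7522), 'contact_force': array([ 0.6131,  0.011 , -1.3236])} [0.118 0.397 1.696 0.    1.049 0.119]
at [0.5661 0.137  0.091 ] yaw -0.04 w 0.015 t 60.02 q6 0.12 tilt [0.0002 0.0001]
 shift [-0.0001  0.0003  0.0734]  turn -0.0006 dist 0.0
```

Lower gently, then check force before releasing.

Emit:
apply_moves(xyz=[[0, 0, 0.02], [0, 0, 0.02], [0, 0, 0.015], [0, 0, 0.01], [0, 0, 0.006], [0, 0, 0.003], [0, 0, 0], [0, 0, 0]], rot=[[0, 0, 0], [0, 0, 0], [0, 0, 0], [0, 0, 0], [0, 0, 0], [0, 0, 0], [0, 0, 0], [0, 0, 0]], hand=[-1, -1, -1, -1, -1, -1, -1, -1])

```text
clock: 61.02
position: [0.5661, 0.137, 0.069]
ee_rot: [0.0, 0.707, 0.707, 0.0]
contact_force: [-1.5, 0.7, 1.4]
width: 0.015
gripper_force: 59.0
```

```bash
python3 -c "
from h import *
st()"
```

```text
{'clock': np.float64(61.025), 'position': array([0.5661, 0.137 , 0.069 ]), 'ee_rot': array([0.000e+00, 7.073e-01, 7.069e-01, 1.000e-04]), 'width': np.float64(0.015), 'gripper_force': np.float64(58.967), 'contact_force': array([-1.5398,  0.7327,  1.4179])} [0.118 0.42  1.722 0.    1.    0.119]
```

Emit:
apply_moves(xyz=[[0, 0, 0.003], [0, 0, 0], [0, 0, 0], [0, 0, 0], [0, 0, -0.08], [0, 0, -0.1], [0.163, -0.059, 0], [0.163, -0.059, 0]], rot=[[0, 0, 0], [0, 0, 0], [0, 0, 0], [0, 0, 0], [0, 0, 0], [0, 0, 0], [0, 0, 0], [0, 0, 0]], hand=[-1, -1, -0.3, -0.3, -0.3, -0.15, -0.15, -0.15], force=20)

```text
clock: 62.02
position: [0.5311, 0.2355, 0.1221]
ee_rot: [0.0, 0.708, 0.706, 0.001]
contact_force: [0.2, 0.8, 0.5]
width: 0.0366
gripper_force: 0.0
```

Emit:
apply_moves(xyz=[[0.163, -0.059, 0], [0.163, -0.058, 0], [0, 0, 0.07], [0, 0, 0.05], [0, 0, 0], [0, 0, 0], [0, 0, 0], [0, 0, 0]], rot=[[0, 0, 0], [0, 0, 0], [0, 0, 0], [0, 0, 0], [0, 0, 0], [0, 0, 0], [0, 0, 0], [0, 0, 0]], hand=[-0.15, -0.15, -0.15, -0.15, -0.15, -0.15, -0.15, -0.15])

```text
clock: 63.02
position: [0.4962, 0.3325, 0.0864]
ee_rot: [0.0, 0.708, 0.707, 0.001]
contact_force: [0.6, -0.8, 0.0]
width: 0.0362
gripper_force: 0.0
```

```bash
python3 - <<'E'
from h import *
st()
go((.4957,.3328,.049,0))
T=Cam("top");S=Cam("scene")
save("c11",np.hstack([T.im[100:300,100:300],S.im[110:310,240:440]]))
u=cv2.resize(np.hstack([T.im[150:280,110:260],S.im[120:250,290:440]]),None,fx=2.66,fy=2.66,interpolation=cv2.INTER_CUBIC); save("c11",u)
holes(T,[(224,189)],.082)
E
```

```text
{'clock': np.float64(63.025), 'position': array([0.4962, 0.3325, 0.0864]), 'ee_rot': array([1.000e-04, 7.076e-01, 7.066e-01, 6.000e-04]), 'width': np.float64(0.0362), 'gripper_force': np.float64(0.0), 'contact_force': array([ 0.6021, -0.7956,  0.0216])} [0.474 0.42  1.668 0.    1.052 0.475]
at [0.4962 0.3325 0.0864] yaw -0.08 w 0.0362 t 63.02 q6 0.48 tilt [0.001  0.0006]
 shift [ 0.001  -0.0018  0.1248]  turn -0.0013 dist 0.001
hole [222.7 188.8] 50 [0.5674 0.1365]
```

View pics/c11.png

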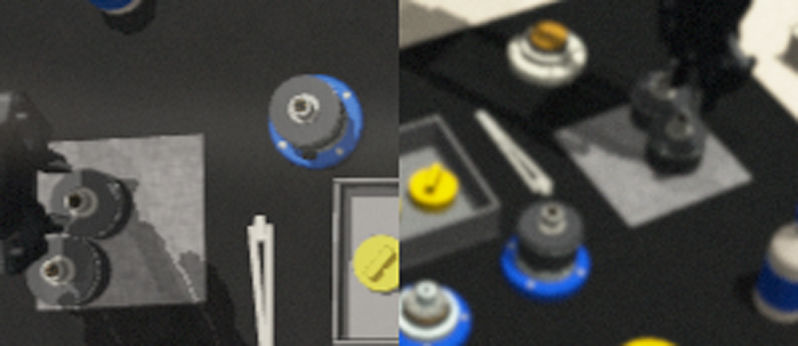

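Emit:
apply_moves(xyz=[[0.001, -0.001, 0.07], [0, 0, 0.052], [0, 0, 0], [0, 0, 0], [0, 0, 0], [0, 0, 0], [0, 0, 0], [0, 0, 0]], rot=[[0, 0, 0], [0, 0, 0], [0, 0, 0], [0, 0, 0], [0, 0, 0], [0, 0, 0], [0, 0, 0], [0, 0, 0]], hand=[-0.15, -0.15, -0.15, -0.15, -1, -1, -1, -1])

```text
clock: 64.12
position: [0.4958, 0.3332, 0.0498]
ee_rot: [0.0, 0.707, 0.707, 0.001]
contact_force: [0.2, 0.3, 3.4]
width: 0.0167
gripper_force: 20.3
```

Emit:
apply_moves(xyz=[[0, 0, 0], [0, 0, 0], [0, 0, 0], [0, 0, 0], [0, 0, 0], [0, 0, 0], [0, 0, 0], [0, 0, 0]], rot=[[0, 0, 0], [0, 0, 0], [0, 0, -0.167], [0, 0, -0.167], [0, 0, -0.167], [0, 0, -0.167], [0, 0, -0.167], [0, 0, -0.167]], hand=[-0.25, -0.25, -0.25, -0.25, -0.25, -0.25, -0.25, -0.25])

```text
clock: 65.12
position: [0.4952, 0.3328, 0.0489]
ee_rot: [-0.0, 0.255, 0.967, -0.0]
contact_force: [-0.2, 0.6, -0.3]
width: 0.0317
gripper_force: 0.0
```

Emit:
apply_moves(xyz=[[0, 0, 0], [0, 0, 0], [0, 0, 0], [0, 0, 0], [0, 0, 0], [0, 0, 0], [0, 0, 0], [0, 0, 0]], rot=[[0, 0, -0.167], [0, 0, -0.167], [0, 0, -0.167], [0, 0, 0], [0, 0, 0], [0, 0, 0], [0, 0, 0], [0, 0, 0]], hand=[-0.25, -0.25, -0.25, -0.25, -1, -1, -1, -1], force=60)

```text
clock: 66.12
position: [0.4954, 0.333, 0.0493]
ee_rot: [0.0, -0.001, 1.0, 0.0]
contact_force: [0.3, -1.0, 1.3]
width: 0.015
gripper_force: 58.5
```

```bash
python3 - <<'E'
from h import *
st()
go((.4957,.3328,.136,90),(.5813,-.0003,.136,90))
E
```

```text
{'clock': np.float64(66.125), 'position': array([0.4954, 0.333 , 0.0493]), 'ee_rot': array([ 1.0e-04, -1.1e-03,  1.0e+00,  0.0e+00]), 'width': np.float64(0.015), 'gripper_force': np.float64(58.531), 'contact_force': array([ 0.3475, -0.9694,  1.3315])} [ 0.475  0.459  1.711  0.     0.971 -1.098]
at [0.4954 0.333  0.0493] yaw 90.12 w 0.015 t 66.12 q6 -1.1 tilt [0.0001 0.0001]
 shift [-0.0009 -0.0005 -0.2891]  turn 0.0021 dist 0.0
 shift [-0.2853 -1.1103  0.    ]  turn -0.0 dist 0.344
```

Emit:
apply_moves(xyz=[[0, 0, -0.06], [0, 0, -0.17], [0, 0, -0.17], [-0.048, -0.185, 0], [-0.048, -0.185, 0], [-0.048, -0.185, 0], [-0.048, -0.185, 0], [-0.047, -0.185, 0]], rot=[[0, 0, 0], [0, 0, 0], [0, 0, 0], [0, 0, 0], [0, 0, 0], [0, 0, 0], [0, 0, 0], [0, 0, 0]], hand=[-1, -1, -1, -1, -1, -1, -1, -1])

```text
clock: 67.12
position: [0.5679, 0.054, 0.1689]
ee_rot: [-0.0, -0.001, 1.0, 0.0]
contact_force: [1.6, 0.1, -1.7]
width: 0.0149
gripper_force: 58.9
```

Emit:
apply_moves(xyz=[[-0.047, -0.186, 0], [0, 0, 0], [0, 0, 0.13], [0, 0, 0.12], [0, 0, 0], [0, 0, 0], [0, 0, 0], [0, 0, 0]], rot=[[0, 0, 0], [0, 0, 0], [0, 0, 0], [0, 0, 0], [0, 0, 0], [0, 0, 0], [0, 0, 0], [0, 0, 0]], hand=[-1, -1, -1, -1, -1, -1, -1, -1])

```text
clock: 68.12
position: [0.5829, -0.0, 0.0955]
ee_rot: [0.001, -0.001, 1.0, -0.0]
contact_force: [-0.5, -0.1, -1.7]
width: 0.0151
gripper_force: 59.0
```

Emit:
apply_moves(xyz=[[0, 0, 0], [0, 0, 0], [0, 0, 0], [0, 0, 0]], rot=[[0, 0, 0], [0, 0, 0], [0, 0, 0], [0, 0, 0]], hand=[-1, -1, -1, -1])

```text
clock: 68.62
position: [0.582, -0.0001, 0.0941]
ee_rot: [-0.0, -0.001, 1.0, 0.0]
contact_force: [-0.1, 0.0, -2.1]
width: 0.015
gripper_force: 59.0
```

```bash
python3 - <<'E'
from h import *
st()
go((.5813,-.0003,.069,90))
E
```

```text
{'clock': np.float64(68.625), 'position': array([ 5.82e-01, -1.00e-04,  9.41e-02]), 'ee_rot': array([-0.0e+00, -1.2e-03,  1.0e+00,  1.0e-04]), 'width': np.float64(0.015), 'gripper_force': np.float64(58.9834), 'contact_force': array([-0.0546,  0.0447, -2.0572])} [-0.12   0.393  1.693  0.     1.056 -1.693]
at [ 5.82e-01 -1.00e-04  9.41e-02] yaw 90.14 w 0.015 t 68.62 q6 -1.69 tilt [-0.0001  0.0001]
 shift [ 0.0024 -0.0006  0.0838]  turn 0.0023 dist 0.001
```

Emit:
apply_moves(xyz=[[0.002, -0.001, 0.025], [0, 0, 0.022], [0, 0, 0.015], [0, 0, 0.012], [0, 0, 0.006], [0, 0, 0.003], [0, 0, 0], [0, 0, 0]], rot=[[0, 0, 0], [0, 0, 0], [0, 0, 0], [0, 0, 0], [0, 0, 0], [0, 0, 0], [0, 0, 0], [0, 0, 0]], hand=[-1, -1, -1, -1, -1, -1, -1, -1])

```text
clock: 69.62
position: [0.5816, -0.0004, 0.0694]
ee_rot: [0.0, -0.001, 1.0, 0.0]
contact_force: [-0.6, -0.5, -1.2]
width: 0.0151
gripper_force: 59.2
```

```bash
python3 -c "
from h import *
st()"
```

```text
{'clock': np.float64(69.625), 'position': array([ 5.816e-01, -4.000e-04,  6.940e-02]), 'ee_rot': array([ 2.0e-04, -1.3e-03,  1.0e+00,  0.0e+00]), 'width': np.float64(0.0151), 'gripper_force': np.float64(59.168), 'contact_force': array([-0.6353, -0.5427, -1.1579])} [-0.12   0.418  1.724  0.     1.    -1.694]
```

Emit:
apply_moves(xyz=[[0, 0, 0.004], [0, 0, 0], [0, 0, 0], [0, 0, 0], [0, 0, -0.08], [0, 0, -0.13], [0, 0, -0.13], [0, 0, 0]], rot=[[0, 0, 0], [0, 0, 0], [0, 0, 0], [0, 0, 0], [0, 0, 0], [0, 0, 0], [0, 0, 0], [0, 0, 0]], hand=[-1, -1, -0.3, -0.3, -0.3, -0.15, -0.15, -0.15], force=20)

```text
clock: 70.62
position: [0.5838, -0.0006, 0.1734]
ee_rot: [0.004, -0.001, 1.0, -0.0]
contact_force: [0.8, 0.4, 0.1]
width: 0.0363
gripper_force: 0.0
```

```bash
python3 - <<'E'
from h import *
T=Cam("top");holes(T,[(129,251)]);holes(T,[(223,189)],.082)
go((.437,.3495,.17,90))
E
```

```text
hole [128.7 251.6] 230 [0.4368 0.3495]
hole [222.6 188.9] 56 [0.5674 0.1369]
at [ 5.823e-01 -5.000e-04  1.714e-01] yaw 90.15 w 0.0365 t 70.67 q6 -1.69 tilt [ 0.0032 -0.0003]
 shift [0.4814 1.1679 0.0046]  turn 0.0025 dist 0.379
```

Emit:
apply_moves(xyz=[[0.069, 0.167, 0], [0.069, 0.167, 0], [0.069, 0.167, 0], [0.069, 0.167, 0], [0.068, 0.167, 0], [0.068, 0.167, 0], [0.068, 0.167, 0], [0, 0, 0.15]], rot=[[0, 0, 0], [0, 0, 0], [0, 0, 0], [0, 0, 0], [0, 0, 0], [0, 0, 0], [0, 0, 0], [0, 0, 0]], hand=[-0.15, -0.15, -0.15, -0.15, -0.15, -0.15, -0.15, -0.15])

```text
clock: 71.68
position: [0.4367, 0.3546, 0.1261]
ee_rot: [0.002, -0.004, 1.0, 0.002]
contact_force: [1.3, 0.6, -0.4]
width: 0.0364
gripper_force: 0.0
```

Emit:
apply_moves(xyz=[[0, 0, 0.14], [0, 0, 0], [0, 0, 0], [0, 0, 0], [0, 0, 0], [0, 0, 0], [0, 0, 0], [0, 0, 0]], rot=[[0, 0, 0], [0, 0, 0], [0, 0, 0], [0, 0, 0], [0, 0, 0], [0, 0, 0], [0, 0, 0], [0, 0, 0]], hand=[-0.15, -0.15, -0.15, -0.15, -0.15, -0.15, -0.15, -0.15])

```text
clock: 72.68
position: [0.4366, 0.3499, 0.0832]
ee_rot: [0.0, -0.001, 1.0, 0.0]
contact_force: [0.2, -0.6, -0.2]
width: 0.0364
gripper_force: 0.0
```

```bash
python3 - <<'E'
from h import *
go((.4365,.350,.049,90))
E
```

```text
at [0.4366 0.3499 0.0832] yaw 90.14 w 0.0364 t 72.67 q6 -1.02 tilt [0.0002 0.0002]
 shift [0.0002 0.0003 0.114 ]  turn 0.0024 dist 0.0
```

Emit:
apply_moves(xyz=[[0, 0, 0.06], [0, 0, 0.053], [0, 0, 0], [0, 0, 0], [0, 0, 0], [0, 0, 0], [0, 0, 0], [0, 0, 0]], rot=[[0, 0, 0], [0, 0, 0], [0, 0, 0], [0, 0, 0], [0, 0, 0], [0, 0, 0], [0, 0, 0], [0, 0, 0]], hand=[-0.15, -0.15, -0.15, -0.15, -1, -1, -1, -1])

```text
clock: 73.68
position: [0.437, 0.3501, 0.0497]
ee_rot: [0.001, -0.001, 1.0, 0.0]
contact_force: [0.1, -1.4, 2.2]
width: 0.017
gripper_force: 20.1
```

Emit:
apply_moves(xyz=[[0, 0, 0], [0, 0, 0], [0, 0, 0], [0, 0, 0], [0, 0, 0], [0, 0, 0], [0, 0, 0], [0, 0, 0]], rot=[[0, 0, 0], [0, 0, 0], [0, 0, 0.167], [0, 0, 0.167], [0, 0, 0.167], [0, 0, 0.167], [0, 0, 0.167], [0, 0, 0.167]], hand=[-0.25, -0.25, -0.25, -0.25, -0.25, -0.25, -0.25, -0.25])

```text
clock: 74.68
position: [0.4363, 0.3498, 0.049]
ee_rot: [-0.0, 0.502, 0.865, -0.0]
contact_force: [0.6, 0.1, -0.4]
width: 0.0319
gripper_force: 0.0
```

Emit:
apply_moves(xyz=[[0, 0, 0], [0, 0, 0], [0, 0, 0], [0, 0, 0], [0, 0, 0], [0, 0, 0], [0, 0, 0], [0, 0, 0]], rot=[[0, 0, 0.167], [0, 0, 0.167], [0, 0, 0.167], [0, 0, 0], [0, 0, 0], [0, 0, 0], [0, 0, 0], [0, 0, 0]], hand=[-0.25, -0.25, -0.25, -0.25, -1, -1, -1, -1], force=60)

```text
clock: 75.68
position: [0.4365, 0.3499, 0.0493]
ee_rot: [-0.0, 0.707, 0.707, 0.0]
contact_force: [-0.5, -0.0, 1.1]
width: 0.0153
gripper_force: 58.5
```

```bash
python3 - <<'E'
from h import *
st()
go((.4365,.350,.17,0),(.6353,-.1503,.17,0))
E
```

```text
{'clock': np.float64(75.675), 'position': array([0.4365, 0.3499, 0.0493]), 'ee_rot': array([-1.000e-04,  7.072e-01,  7.070e-01,  0.000e+00]), 'width': np.float64(0.0153), 'gripper_force': np.float64(58.5448), 'contact_force': array([-0.4828, -0.003 ,  1.0512])} [0.551 0.414 1.796 0.    0.932 0.551]
at [0.4365 0.3499 0.0493] yaw -0.01 w 0.0153 t 75.67 q6 0.55 tilt [-0.0001  0.0001]
 shift [ 3.000e-04  1.000e-04 -4.024e-01]  turn -0.0002 dist 0.0
 shift [-1.6677  0.6627  0.    ]  turn -0.0 dist 0.538
```

Emit:
apply_moves(xyz=[[0, 0, -0.06], [0, 0, -0.17], [0, 0, -0.17], [-0.167, 0.066, 0], [-0.167, 0.066, 0], [-0.167, 0.066, 0], [-0.167, 0.066, 0], [-0.167, 0.066, 0]], rot=[[0, 0, 0], [0, 0, 0], [0, 0, 0], [0, 0, 0], [0, 0, 0], [0, 0, 0], [0, 0, 0], [0, 0, 0]], hand=[-1, -1, -1, -1, -1, -1, -1, -1])

```text
clock: 76.68
position: [0.5359, 0.0976, 0.1691]
ee_rot: [0.0, 0.707, 0.707, 0.0]
contact_force: [0.8, -0.6, -0.5]
width: 0.0148
gripper_force: 58.7
```

Emit:
apply_moves(xyz=[[-0.167, 0.066, 0], [-0.167, 0.066, 0], [-0.167, 0.067, 0], [-0.166, 0.067, 0], [-0.166, 0.067, 0], [0, 0, 0], [0, 0, 0.12], [0, 0, 0.12]], rot=[[0, 0, 0], [0, 0, 0], [0, 0, 0], [0, 0, 0], [0, 0, 0], [0, 0, 0], [0, 0, 0], [0, 0, 0]], hand=[-1, -1, -1, -1, -1, -1, -1, -1])

```text
clock: 77.68
position: [0.635, -0.15, 0.0965]
ee_rot: [0.0, 0.707, 0.707, 0.0]
contact_force: [-0.2, 0.3, -1.5]
width: 0.0149
gripper_force: 58.8
```

Emit:
apply_moves(xyz=[[0, 0, 0], [0, 0, 0], [0, 0, 0], [0, 0, 0], [0, 0, 0], [0, 0, 0], [0, 0, 0], [0, 0, 0]], rot=[[0, 0, 0], [0, 0, 0], [0, 0, 0], [0, 0, 0], [0, 0, 0], [0, 0, 0], [0, 0, 0], [0, 0, 0]], hand=[-1, -1, -1, -1, -1, -1, -1, -1])

```text
clock: 78.68
position: [0.6351, -0.1506, 0.0971]
ee_rot: [-0.0, 0.707, 0.707, 0.0]
contact_force: [0.2, 0.5, -0.8]
width: 0.0148
gripper_force: 58.8
```

```bash
python3 - <<'E'
from h import *
st()
go((.6353,-.1503,.0695,0))
E
```

```text
{'clock': np.float64(78.675), 'position': array([ 0.6351, -0.1506,  0.0971]), 'ee_rot': array([-1.000e-04,  7.073e-01,  7.069e-01,  0.000e+00]), 'width': np.float64(0.0148), 'gripper_force': np.float64(58.7646), 'contact_force': array([ 0.2036,  0.464 , -0.8343])} [-0.339  0.484  1.523  0.     1.135 -0.339]
at [ 0.6351 -0.1506  0.0971] yaw -0.04 w 0.0148 t 78.67 q6 -0.34 tilt [-0.0001  0.0001]
 shift [0.0011 0.0006 0.0921]  turn -0.0006 dist 0.0
```

Emit:
apply_moves(xyz=[[0.001, 0, 0.03], [0, 0, 0.025], [0, 0, 0.015], [0, 0, 0.012], [0, 0, 0.006], [0, 0, 0.004], [0, 0, 0], [0, 0, 0]], rot=[[0, 0, 0], [0, 0, 0], [0, 0, 0], [0, 0, 0], [0, 0, 0], [0, 0, 0], [0, 0, 0], [0, 0, 0]], hand=[-1, -1, -1, -1, -1, -1, -1, -1])

```text
clock: 79.68
position: [0.6353, -0.1503, 0.0698]
ee_rot: [0.0, 0.707, 0.707, 0.0]
contact_force: [0.2, -0.3, -0.5]
width: 0.0152
gripper_force: 58.8
```

```bash
python3 -c "
from h import *
st()"
```

```text
{'clock': np.float64(79.675), 'position': array([ 0.6353, -0.1503,  0.0698]), 'ee_rot': array([1.000e-04, 7.073e-01, 7.069e-01, 1.000e-04]), 'width': np.float64(0.0152), 'gripper_force': np.float64(58.7655), 'contact_force': array([ 0.2491, -0.2811, -0.4579])} [-0.339  0.509  1.555  0.     1.077 -0.338]
```

Emit:
apply_moves(xyz=[[0, 0, 0.003], [0, 0, 0.002], [0, 0, 0], [0, 0, 0], [0, 0, 0], [0, 0, -0.08], [0, 0, -0.13], [0, 0, -0.13]], rot=[[0, 0, 0], [0, 0, 0], [0, 0, 0], [0, 0, 0], [0, 0, 0], [0, 0, 0], [0, 0, 0], [0, 0, 0]], hand=[-1, -1, -1, -0.3, -0.3, -0.3, -0.15, -0.15])

```text
clock: 80.68
position: [0.635, -0.1502, 0.1705]
ee_rot: [-0.001, 0.707, 0.707, -0.0]
contact_force: [-0.1, -0.7, -0.7]
width: 0.0365
gripper_force: 0.0
```

Emit:
apply_moves(xyz=[[-0.1, -0.16, 0], [-0.1, -0.16, 0], [-0.1, -0.16, 0], [-0.1, -0.16, 0], [-0.1, -0.16, 0], [0, 0, 0], [0, 0, 0], [0, 0, 0]], rot=[[0, 0, 0], [0, 0, 0], [0, 0, 0], [0, 0, 0], [0, 0, 0], [0, 0, 0], [0, 0, 0], [0, 0, 0]], hand=[-0.15, -0.15, -0.15, -0.15, -0.15, -0.15, -0.15, -0.15])

```text
clock: 81.68
position: [0.3961, -0.2997, 0.17]
ee_rot: [0.0, 0.707, 0.707, 0.0]
contact_force: [-0.3, -0.3, -0.4]
width: 0.0362
gripper_force: 0.0
```

```bash
python3 - <<'E'
from h import *
st(); T=Cam("top");S=Cam("scene")
holes(T,T.proj([[.5665,.1369,.082],[.5815,-.0006,.082],[.6355,-.1505,.082]]),.082)
A=cv2.resize(T.im[120:290,190:390],(400,340),interpolation=cv2.INTER_CUBIC); B=cv2.resize(S.im[150:320,200:400],(400,340),interpolation=cv2.INTER_CUBIC)
save("c12",np.hstack([A,B]))
E
```

```text
{'clock': np.float64(81.675), 'position': array([ 0.3961, -0.2997,  0.17  ]), 'ee_rot': array([1.000e-04, 7.068e-01, 7.074e-01, 3.000e-04]), 'width': np.float64(0.0362), 'gripper_force': np.float64(0.0), 'contact_force': array([-0.2759, -0.3102, -0.4476])} [-7.880e-01  2.030e-01  1.766e+00  1.000e-03  1.172e+00 -7.890e-01]
hole [222.6 188.9] 55 [0.5674 0.1369]
hole [285.1 180.2] 101 [ 0.5824 -0.0008]
hole [352.4 154.3] 193 [ 0.6357 -0.1504]
```

View pics/c12.png

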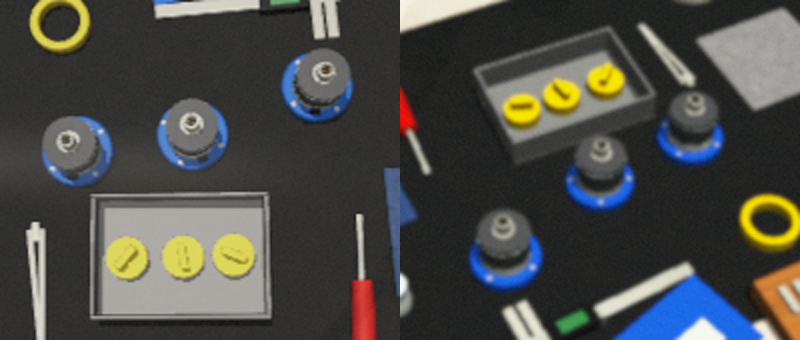

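The picture shows the three caps lying flat in the bin at about (127,258), (183,257) and (234,255). All three covers are seated level on their encoders, with the stub tops where they should be to within 1 mm.

```bash
python3 -c "
from rig import job
print(job.sign_off())"
```

```text
the job is handed in; nothing more can be done
None
```

All three encoders are finished and the job was handed in at about 82 s: the dust caps are in the bin, each hub carries a wheel squeezed flush with it along both axes, and each encoder is closed with a level cover.

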